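Hang up the dust cover and lift the varnished barrel with tongs

TASK

The little wooden barrel under the clear dust cover has fresh varnish: take the cover off it and hang the cover by its handle on the hook of the stand, let go of it, then take the tongs, close their jaws on the barrel and lift it a good 10 cm clear of the table. Finish while still holding it up, still and upright in the tongs: put nothing down at the end. Never touch the barrel with the fingers, do not knock it over, and leave the other things on the table where they are.

Things in the scene. Friction and masses are not known exactly. Their poses are not given: they have to be found in the camera images.
- cover_handle (a point): Middle of the grey arch handle on the cover's top, 90 mm above the cover's lower rim. Two uprights 12 mm (x) by 7 mm (y), 52 mm over their outer faces (y), carry a bar along y, top 114 mm above the rim. Opening 38 mm wide (y), 60 to 107 mm above the rim; a prong passes along x, either way. Pinch it from above across the uprights (along y); the opening stays free.
- cover: Clear plastic dust cover with that handle: an upside-down cup 68 mm across, 3 mm wall, 60 mm tall without the handle, about 70 g, standing over the barrel on the grey board. Origin at the centre of its lower rim, z up.
- hook_prong (a point): Point on the centre line of the level round prong, 8 mm thick, 220 mm above the table, 55 mm from the post's axis. The prong sticks out from the post along this frame's -x. 30 mm beyond this point (-x) it turns up; its tip, 37 mm beyond, reaches 18 mm above the centre line. The cover hangs with the underside of its handle bar on the level part.
- hook: Fixed dark steel hook stand, left of the board: round foot 100 mm across, 14 mm thick, post 16 mm thick and 235 mm tall, one prong along -x (roughly towards the robot). Origin under the centre of its foot.
- barrel_center (a point): Centre, half-way up, of the small wooden barrel: 44 mm tall, 34 mm across the middle, 30 mm at the ends, about 25 g. It stands upright under the cover on a fixed grey board (160 x 220 x 8 mm). The cover has at least 5 mm of air around it and 12 mm above it.
- barrel: the same barrel; origin at the centre of its underside, z up along its axis
- tongs_grip (a point): Midway between the tongs' two black grip panels, 22 mm above their underside; x along the tongs towards the jaws, y across. Panels: 52 mm long, 38 mm tall from the underside up, 58 mm over the outer faces when open; squeeze them along y to close the jaws. 54 mm: held firmly enough to lift, jaws still 52 mm apart; 44 mm: jaws 34 mm apart. 1 mm here is 1.9 mm at the jaws.
- tongs_jaws (a point): Midway between the tongs' two jaws, 90 mm ahead (x) of tongs_grip, 19 mm above the underside. Jaws: flat upright black pads 28 mm long (x), 28 mm tall, 5 mm thick, 60 mm apart inside when open, parallel when about 32 mm apart.
- tongs: Steel tongs with black panels, lying on the table on the robot's right, jaws pointing roughly to its left; 222 mm long, about 125 g, sprung open in the level plane (3 N on each panel to begin, 5 N at 44 mm). Origin under tongs_grip, where they balance; hinge end 118 mm behind it, jaw ends 104 mm ahead.
- tongs_left: the tongs' arm on their +y side, with its panel and jaw; origin at its hinge, 100 mm behind tongs_grip
- tongs_right: the tongs' arm on their -y side, with its panel and jaw; origin at its hinge, 100 mm behind tongs_grip
- cone: bystander, leave it: a pointed wooden cone, 38 mm across the foot, 47 mm tall, on the grey board beside the covered barrel; origin under its foot
- wheel: bystander, leave it: a flat wooden wheel, 44 mm across and 18 mm tall, lying on the grey board; origin under its centre
- jar: bystander, leave it: a closed amber glass jar, 58 mm across, 75 mm tall, on the table beyond the board; origin under its centre
- brush: bystander, leave it: a flat paint brush 170 mm long lying on the table between the robot and the board; origin under its middle
- tape: bystander, leave it: a roll of paper tape lying flat, 84 mm across, 22 mm tall; origin under its centre
- carton: bystander, leave it: a small cardboard carton 75 x 55 x 45 mm; origin under its centre
- mug: bystander, leave it: a white mug, 76 mm across, 85 mm tall, off to the left side; origin under its centre
Not all that is in view belongs to the job. There is more than one size of the hook; the one meant has the size given above. What is shaped like the tongs but blue is not meant.

How it is judged:
By the outcome, as a careful person would: the job done as asked, in the order asked, and still so for the second after the job is handed in, while the arm keeps its last pose, push and grip.
It also fails if it takes over 64 s, if anything falls off the work surface, if the arm or the gripper's body presses on something with over 40 N, if the wrist force passes 120 N, or if a joint passes its speed limit or range.

ROBOT

A 6-joint arm with a two-finger parallel gripper is mounted at the origin on the work surface. World frame = base frame: x ahead of the robot, y to its left, z up, the work surface at z = 0. Lengths are in m, angles in rad, forces in N, time in s.
With the tool pointing down it reaches from about 0.375 to 0.975 m from the base axis. Payload 3.8 kg.
Tool frame: the origin (TCP) lies on the centre line of the jaws, within the pads' length; the fingertips stand 8 mm ahead of it and the grasp point (between the pads) lies 11 mm behind it; z points along the fingers, y is the direction in which the jaws open and shut (so a half turn about z gives the same grasp; the last joint's range is limited). The gripper opens to 85 mm and grips with 20 to 120 N. Pads are 22 mm wide; open, the fingers measure 114 mm over their backs; the gripper's body (76 mm by 85 mm) begins 54 mm behind the grasp point. The pads swing forward as they close: fully open they stand 13 mm farther back than shut.
Start: joints at [-1.326, 0.264, 1.604, -0, 1.274, -0.037], TCP at [0.188, -0.648, 0.239] pointing down, gripper open.
Joint ranges: [-2.63, 2.63], [-0.94, 2.18], [0.31, 2.57], [-1.31, 4.45], [0, 2.66], [-2.55, 2.55]. Speed limits (rad/s): [2.57, 2.57, 3.14, 3.14, 3.14, 3.14].

INTERFACE

Orientations are given as a rotation vector (axis times angle).
In Python, from workcell import bot gives the robot as it stands.
- The arm moves only by the tool arm_command, never from a script. Its arguments are lists of equal length, an entry for each row: "slide": the shift along the tool's x, y, z in m, a list of three; "angular": the turn, a rotation vector about the tool's x, y, z in degrees, a list of three; "hand": the finger opening in m, from 0 to 0.0854. A call has exactly 8 rows; each row shifts and turns the pose as measured when the row begins, along the tool's axes as they then stand; what a row does not reach is not made up. A row lasts 1/10 s, in which the tool goes at most 50 mm and 8.59 degrees, less where a joint would pass 70% of its speed; a pose out of reach is approached as far as the arm can. A call is refused whole if a number of a shift passes 0.05 or a number of a turn 8.59, either way. A call with a gripper value outside its range is refused whole. The fingers move at their own pace and stop on an object; "squeeze" is the grip in N (left out, the last holds). Time passes only in rows, so rows that do not move let the fingers close, or fill a call up. It gives the time, the measured TCP pose, the force and the opening at its end, in the units of the state.
- bot.read_state(): the state, without advancing time (a new reading comes with each control period).
- bot.read_camera(name): name is "scene" or "top" or "wrist"; returns the picture (480x640x3 uint8, red, green, blue); there is no depth.
- bot.get_calibration(name): a dict with "fx", "fy", "cx", "cy" (pixels), "k1" (the pictures are not rectified: a ray, as slopes to the right and down, at radius r is drawn at 1 + k1 r^2 times it, then the intrinsics apply), "R" (3x3) and "t" (3): a world point X has camera coordinates R X + t. Camera axes: x right, y down, z forward; pixel columns grow to the right and rows downward; lengths in m; the calibration is good to about 2 mm. A picture is of the moment at which its call begins: read the wrist's pose just before it. get_calibration takes no time and is no camera call; for the wrist camera it gives the pose at the moment of the call.
- bot.finish_job(): hands the job in, once; it reports no verdict.
The state is a dict: "time": time; "q": joint angles; "joint_vel": joint speeds; "joint_torque": joint torques, N m; "tool_pos": TCP position; "tcp_rot": TCP orientation; "wrist_force": force on the tool from outside, world axes, zero at the start; "torque": the same for the moment, N m; "width": opening from 0.0 (shut) to 1.0 (fully open).
Only numpy, scipy, OpenCV 4.12 (cv2) and the standard library are available. Lean on these libraries where they do the work, as an engineer would, in place of code of your own. Each camera call takes 0.05 s, during which the arm holds its last target.

## Working session

There is one attempt and no reset: what is moved stays moved. The work goes in short steps, Python scripts to look and compute and a tool call to move; the robot and the scene stay as the last step left them, time stands still between calls to the robot, and variables do not carry over. Pictures are saved under pics/ and viewed, and the job is handed in when it is done.

Besides the shell and the picture viewer there is one more tool, called after "Emit:" by a JSON object that holds its "fn" and its "kwargs", one argument or row to a line. arm_command: Moves the arm, as the interface text tells. Its arguments: {"type":"object","properties":{"slide":{"type":"array","items":{"type":"array","items":{"type":"number"}}},"angular":{"type":"array","items":{"type":"array","items":{"type":"number"}}},"hand":{"type":"array","items":{"type":"number"}},"squeeze":{"type":"number"}},"required":["slide","angular","hand"]}

```bash
mkdir -p pics; ls; python3 - <<'E'
from workcell import bot
import cv2,numpy as np
for n in ["scene","top"]:
    im=bot.read_camera(n); cv2.imwrite(f"pics/{n}0.png",im[:,:,::-1])
    c=bot.get_calibration(n); print(n,{k:np.round(v,4).tolist() for k,v in c.items()})
print(bot.read_state())
E
```

```text
pics
scene {'fx': 559.2784, 'fy': 559.2784, 'cx': 324.454, 'cy': 234.7253, 'k1': 0.0576, 'R': [[0.4868, 0.8735, 0.007], [0.5869, -0.3211, -0.7433], [-0.647, 0.3659, -0.669]], 't': [-0.2394, -0.1822, 1.7417]}
top {'fx': 501.8898, 'fy': 501.8898, 'cx': 314.7654, 'cy': 242.7362, 'k1': -0.0704, 'R': [[-0.0015, -0.9999, -0.0132], [-0.9981, 0.0023, -0.0619], [0.0619, 0.0131, -0.998]], 't': [0.0203, 0.5061, 1.6508]}
{'time': 0.1, 'q': array([-1.32585320e+00,  2.64710772e-01,  1.60522173e+00,  1.16949034e-05,
        1.27372131e+00, -3.68855618e-02]), 'joint_vel': array([-8.55641538e-05, -7.88816357e-04, -3.07864594e-03,  1.72331081e-03,
        9.39972600e-04, -1.67851949e-04]), 'joint_torque': array([-1.58924840e-04, -5.16707110e+01, -3.68590879e+01, -6.81962092e-05,
        6.33103657e-03, -3.39070800e-05]), 'tool_pos': array([ 0.18758142, -0.64774344,  0.23807279]), 'tcp_rot': array([-3.10842306e+00, -4.40938405e-01,  3.18529741e-04]), 'wrist_force': array([0.37933176, 0.17685109, 0.43900739]), 'torque': array([-0.00104421,  0.04255253,  0.00851676]), 'width': 1.0045817492977964}
```

View pics/scene0.png

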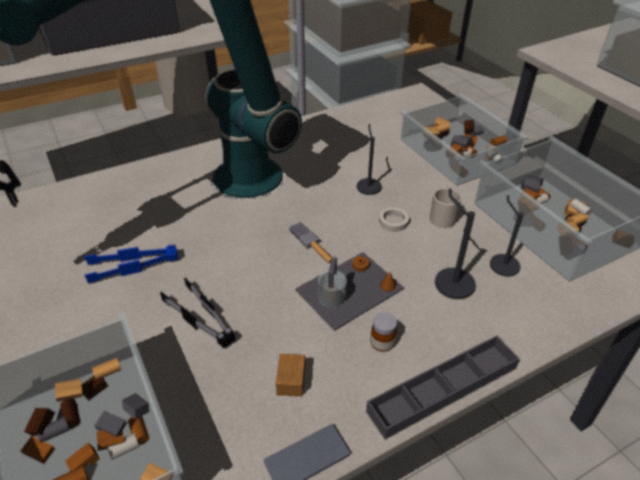

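View pics/top0.png

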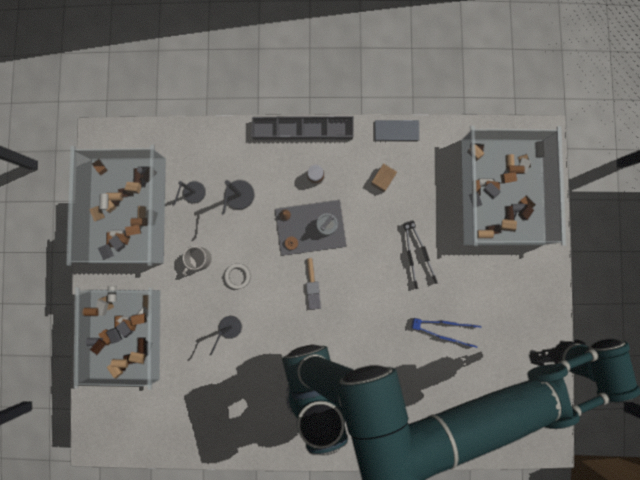

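```bash
cat > h.py <<'E'
import numpy as np,cv2
from workcell import bot
from scipy.spatial.transform import Rotation as Rn
def ray(c,u,v):
    x=(u-c["cx"])/c["fx"]; y=(v-c["cy"])/c["fy"]
    d=np.array([x,y])
    p=d.copy()
    for _ in range(20): p=d/(1+c["k1"]*(p@p))
    R=np.array(c["R"]);t=np.array(c["t"]).ravel()
    return -R.T@t, R.T@np.array([p[0],p[1],1.])
def onz(c,u,v,z):
    o,d=ray(c,u,v); return o+d*(z-o[2])/d[2]
def tri(obs):
    A=np.zeros((3,3));b=np.zeros(3);L=[]
    for c,u,v in obs:
        o,d=ray(c,u,v);d=d/np.linalg.norm(d);P=np.eye(3)-np.outer(d,d);A+=P;b+=P@o;L.append((o,P))
    X=np.linalg.solve(A,b);return X,[float(np.linalg.norm(P@(X-o))) for o,P in L]
def proj(c,X):
    p=np.array(c["R"])@X+np.array(c["t"]).ravel();p=p[:2]/p[2];p=p*(1+c["k1"]*(p@p))
    return np.array([c["fx"]*p[0]+c["cx"],c["fy"]*p[1]+c["cy"]])
def crop(im,x0,y0,w,h,s,name):
    cv2.imwrite(name,cv2.resize(im[y0:y0+h,x0:x0+w],None,fx=s,fy=s,interpolation=cv2.INTER_CUBIC))
E
python3 - <<'E'
from h import *
t=cv2.imread("pics/top0.png");s=cv2.imread("pics/scene0.png")
crop(t,380,200,80,100,6,"pics/c1.png");crop(s,150,260,110,100,6,"pics/c2.png")
crop(t,170,160,190,110,4,"pics/c3.png");crop(s,290,170,240,150,3.3,"pics/c4.png")
E
```

```text
(no output)
```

View pics/c1.png

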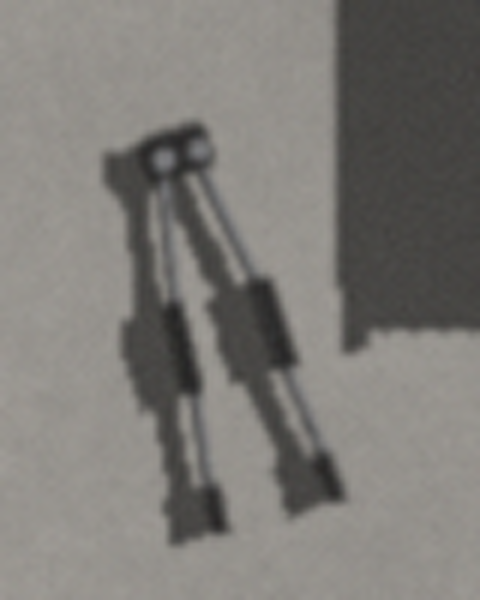

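View pics/c2.png

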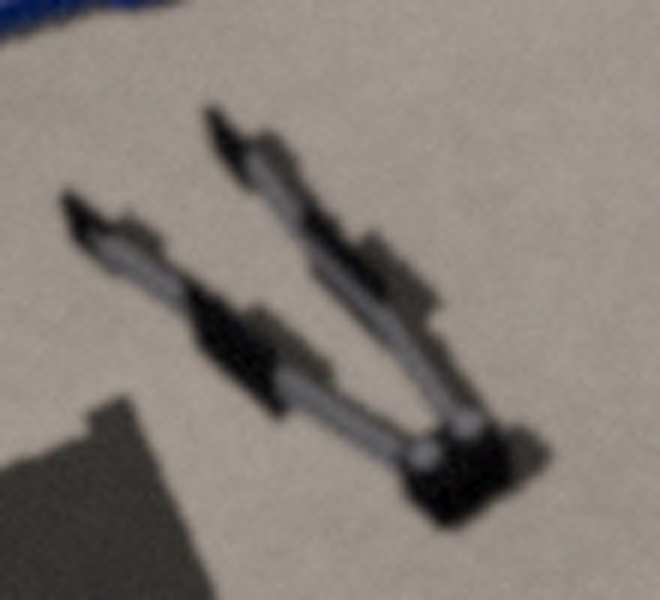

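View pics/c3.png

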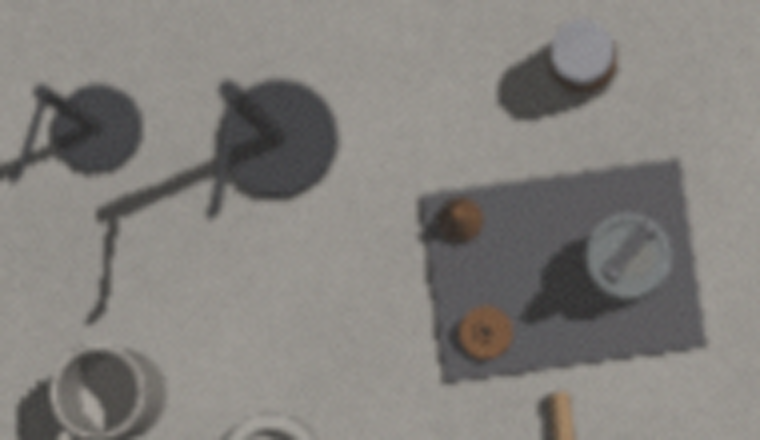

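View pics/c4.png

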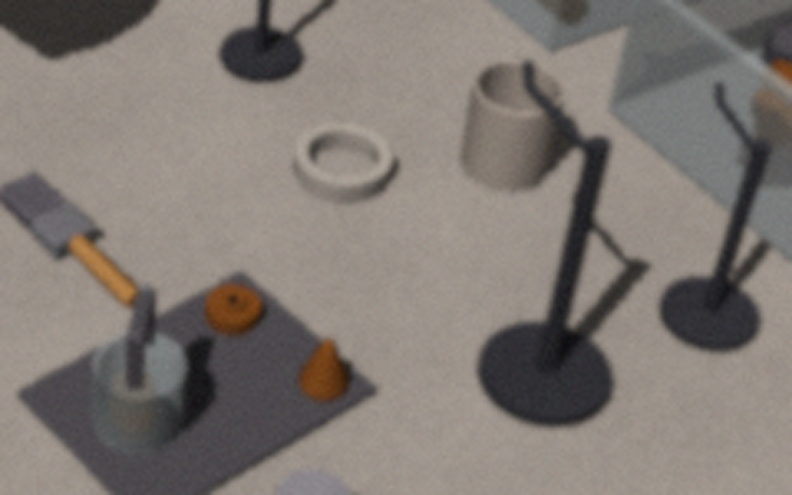

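```bash
python3 - <<'E'
from h import *
ct=bot.get_calibration("top");cs=bot.get_calibration("scene")
t=cv2.imread("pics/top0.png");s=cv2.imread("pics/scene0.png")
def T(u,v,z): return onz(ct,u,v,z).round(4)
# feet: crop c3 coords/4+ (170,160)
f=lambda a,b:(170+a/4-.375,160+b/4-.375)
for n,l,r,top,b in [("big",217,337,80,198),("small",52,143,84,174)]:
    L=onz(ct,*f(l,(top+b)/2),.014);R=onz(ct,*f(r,(top+b)/2),.014);U=onz(ct,*f((l+r)/2,top),.014);B=onz(ct,*f((l+r)/2,b),.014)
    print(n,np.linalg.norm(L-R),np.linalg.norm(U-B),(L+R+U+B)/4)
g=lambda a,b:(290+a/3.3-.35,170+b/3.3-.35)
print("tip big",tri([(ct,*f(230,86)),(cs,*g(528,70))]))
print("posttop",tri([(ct,*f(275,135)),(cs,*g(596,148))]))
print("board corners",[T(*f(a,b),.008) for a,b in [(418,197),(679,160),(706,346),(444,382)]])
# cover rim top
print("cover ctr top z=.068",T(*f(629,256),.068), "edges",T(*f(586,256),.068),T(*f(672,256),.068))
print("handle bar ends z=.122",T(*f(615,272),.122),T(*f(650,230),.122))
k=lambda a,b:(380+a/6-.42,200+b/6-.42)
print("jaws z.033 (tops)",T(*k(217,508),.033),T(*k(328,477),.033))
print("panels z .038",T(*k(182,348),.038),T(*k(273,323),.038), "panel ends",T(*k(172,305),.038),T(*k(192,392),.038),T(*k(258,282),.038),T(*k(288,367),.038))
print("hinge pins",T(*k(165,158),.04),T(*k(199,148),.04))
m=lambda a,b:(150+a/6-.42,260+b/6-.42)
print("tri pins",tri([(ct,*k(165,158)),(cs,*m(427,453))]),tri([(ct,*k(199,148)),(cs,*m(468,422))]))
E
```

```text
big 0.10130993782431949 0.10001536303341502 [0.66964923 0.27406398 0.014     ]
small 0.07763013023901243 0.07664193403619754 [0.67909421 0.42644822 0.014     ]
tip big (array([0.65013556, 0.243282  , 0.29479441]), [0.02067058934317442, 0.020670589343174346])
posttop (array([0.65361428, 0.25924551, 0.21821933]), [0.021774890669534405, 0.021774890669534423])
board corners [array([0.6208, 0.1557, 0.008 ]), array([ 0.6513, -0.0633,  0.008 ]), array([ 0.4951, -0.0851,  0.008 ]), array([0.4655, 0.1334, 0.008 ])]
cover ctr top z=.068 [ 0.5645 -0.0205  0.068 ] edges [0.5646 0.0142 0.068 ] [ 0.5644 -0.0551  0.068 ]
handle bar ends z=.122 [ 0.5466 -0.0089  0.122 ] [ 0.5794 -0.0363  0.122 ]
jaws z.033 (tops) [ 0.3682 -0.3111  0.033 ] [ 0.3849 -0.3721  0.033 ]
panels z .038 [ 0.4554 -0.2921  0.038 ] [ 0.4689 -0.3421  0.038 ] panel ends [ 0.4789 -0.2869  0.038 ] [ 0.4314 -0.2973  0.038 ] [ 0.4913 -0.3342  0.038 ] [ 0.4449 -0.35    0.038 ]
hinge pins [ 0.5592 -0.2838  0.04  ] [ 0.5647 -0.3025  0.04  ]
tri pins (array([ 0.5583151 , -0.29447513,  0.02031175]), [0.007728071170352264, 0.007728071170352268]) (array([ 0.5666276 , -0.29448672,  0.04759594]), [0.007124226490225697, 0.007124226490225724])
```

```bash
python3 - <<'E'
from h import *
ct=bot.get_calibration("top");cs=bot.get_calibration("scene")
f=lambda a,b:(170+a/4-.375,160+b/4-.375)
g=lambda a,b:(290+a/3.3-.35,170+b/3.3-.35)
print("tip big",tri([(ct,*f(212,214)),(cs,*g(528,66))]))
print("posttop",tri([(ct,*f(230,86)),(cs,*g(596,145))]))
print("posttop z",onz(ct,*f(230,86),.235),onz(cs,*g(596,145),.235), "tip z .238",onz(ct,*f(212,214),.238),onz(cs,*g(528,66),.238))
print("foot in scene",[onz(cs,*g(a,b),.014) for a,b in [(479,372),(611,378),(546,322),(556,424)]])
print("cover rim scene top z.068:",onz(cs,*g(92,365),.068),onz(cs,*g(187,365),.068))
print("handle scene", onz(cs,*g(133,310),.122),onz(cs,*g(148,288),.122))
# predictions
print("cam",ray(ct,0,0)[0],ray(cs,0,0)[0])
E
```

```text
tip big (array([0.579901  , 0.2850383 , 0.23183134]), [9.656073602397722e-05, 9.656073602395985e-05])
posttop (array([0.6727654 , 0.27113278, 0.23257942]), [0.0018922974421175403, 0.0018922974421174575])
posttop z [0.67348084 0.27224225 0.235     ] [0.67415245 0.26690697 0.235     ] tip z .238 [0.57909037 0.28373198 0.238     ] [0.5858777  0.27918142 0.238     ]
foot in scene [array([0.65235224, 0.22409395, 0.014     ]), array([0.70443465, 0.30690542, 0.014     ]), array([0.63473089, 0.30201253, 0.014     ]), array([0.72081479, 0.24140623, 0.014     ])]
cover rim scene top z.068: [ 0.55107469 -0.05225972  0.068     ] [0.583755   0.00733825 0.068     ]
handle scene [ 0.5635272  -0.02645205  0.122     ] [ 0.5495282  -0.00635088  0.122     ]
cam [ 0.40301982 -0.00247514  1.67905181] [ 1.35029873 -0.48669228  1.03137468]
```

```bash
cat >> h.py <<'E'
def down(yaw_y):
    a=np.radians(yaw_y); y=np.array([np.cos(a),np.sin(a),0]);z=np.array([0,0,-1.]);x=np.cross(y,z)
    return np.column_stack([x,y,z])
def yaw_y(R): return np.degrees(np.arctan2(R[1,1],R[0,1]))
def plan(pos,yaw=None,n=8,stop=0,R1=None):
    """n moving rows to reach pos/yaw; prints in tool axes"""
    s=bot.read_state();p=np.array(s["tool_pos"]);R=Rn.from_rotvec(s["tcp_rot"])
    if R1 is None: R1=down(yaw_y(R.as_matrix()) if yaw is None else yaw)
    rv=(R.inv()*Rn.from_matrix(R1)).as_rotvec()/n
    d=(np.array(pos)-p)/n
    print("t",round(s["time"],2),"from",p.round(4),"yaw",yaw_y(R.as_matrix()).round(2),"q",np.degrees(s["q"]).round(1),"w",round(s["width"]*.0854,4),"F",s["wrist_force"].round(1))
    sl=[];an=[]
    for i in range(n):
        Ri=R*Rn.from_rotvec(rv*i)
        sl.append([round(float(v),4)+0. for v in Ri.inv().apply(d)]);an.append([round(float(v),2)+0. for v in np.degrees(rv)])
    print("slide",sl);print("ang",an[0], "max|sl|",np.abs(sl).max())
E
python3 - <<'E'
from h import *
plan([.535,-.03,.29],-40,15)
ct=bot.get_calibration("top")
print([onz(ct,u,v,.045).round(3) for u,v in [(383,165),(396,173),(383,192),(370,184)]])
E
```

```text
t 0.1 from [ 0.1876 -0.6477  0.2381] yaw -73.85 q [-76.   15.2  92.    0.   73.   -2.1] w 0.0858 F [0.4 0.2 0.4]
slide [[0.0337, -0.0331, -0.0034], [0.035, -0.0318, -0.0034], [0.0362, -0.0304, -0.0034], [0.0374, -0.0289, -0.0034], [0.0385, -0.0274, -0.0034], [0.0395, -0.0259, -0.0034], [0.0405, -0.0243, -0.0034], [0.0414, -0.0227, -0.0034], [0.0423, -0.021, -0.0034], [0.0431, -0.0194, -0.0034], [0.0438, -0.0176, -0.0034], [0.0445, -0.0159, -0.0034], [0.0451, -0.0141, -0.0035], [0.0456, -0.0124, -0.0035], [0.0461, -0.0106, -0.0035]]
ang [-0.01, 0.0, -2.26] max|sl| 0.0461
[array([ 0.761, -0.206,  0.045]), array([ 0.734, -0.249,  0.045]), array([ 0.671, -0.205,  0.045]), array([ 0.697, -0.163,  0.045])]
```

Emit:
{"fn": "arm_command", "kwargs": {
  "slide": [
    [0.0337,-0.0331,-0.0034],
    [0.035,-0.0318,-0.0034],
    [0.0362,-0.0304,-0.0034],
    [0.0374,-0.0289,-0.0034],
    [0.0385,-0.0274,-0.0034],
    [0.0395,-0.0259,-0.0034],
    [0.0405,-0.0243,-0.0034],
    [0.0414,-0.0227,-0.0034]
  ],
  "angular": [
    [0,0,-2.26],
    [0,0,-2.26],
    [0,0,-2.26],
    [0,0,-2.26],
    [0,0,-2.26],
    [0,0,-2.26],
    [0,0,-2.26],
    [0,0,-2.26]
  ],
  "hand": [0.085,0.085,0.085,0.085,0.085,0.085,0.085,0.085]
}}

```text
time: 0.9
tool_pos: [0.3727, -0.309, 0.2601]
tcp_rot: [-2.992, -0.923, 0.003]
wrist_force: [0.0, -0.2, 0.1]
width: 0.996
```

```bash
python3 - <<'E'
from h import *
plan([.535,-.03,.29],-40,8)
E
```

```text
t 0.9 from [ 0.3727 -0.309   0.2601] yaw -55.7 q [-42.8  -6.3 112.7   0.2  74.2  12.9] w 0.085 F [ 0.  -0.2  0.1]
slide [[0.0364, -0.0174, -0.0035], [0.037, -0.0162, -0.0035], [0.0375, -0.0149, -0.0036], [0.038, -0.0136, -0.0036], [0.0385, -0.0123, -0.0036], [0.0388, -0.0109, -0.0037], [0.0392, -0.0096, -0.0037], [0.0395, -0.0082, -0.0037]]
ang [-0.07, -0.02, -1.96] max|sl| 0.0395
```

```bash
cat >> h.py <<'E'
import json
def snap(name):
    c=bot.get_calibration("wrist"); im=bot.read_camera("wrist")
    cv2.imwrite(f"pics/{name}.png",im[:,:,::-1])
    json.dump({k:np.asarray(v).tolist() for k,v in c.items()},open(f"pics/{name}.json","w"))
def cal(name): return json.load(open(f"pics/{name}.json"))
E
python3 -c "
from h import *
snap('w1')"
```

Emit:
{"fn": "arm_command", "kwargs": {
  "slide": [
    [0.0364,-0.0174,-0.0035],
    [0.037,-0.0162,-0.0035],
    [0.0375,-0.0149,-0.0036],
    [0.038,-0.0136,-0.0036],
    [0.0385,-0.0123,-0.0036],
    [0.0388,-0.0109,-0.0037],
    [0.0392,-0.0096,-0.0037],
    [0.0395,-0.0082,-0.0037]
  ],
  "angular": [
    [0,0,-1.96],
    [0,0,-1.96],
    [0,0,-1.96],
    [0,0,-1.96],
    [0,0,-1.96],
    [0,0,-1.96],
    [0,0,-1.96],
    [0,0,-1.96]
  ],
  "hand": [0.085,0.085,0.085,0.085,0.085,0.085,0.085,0.085]
}}

```text
time: 1.75
tool_pos: [0.5372, -0.0128, 0.291]
tcp_rot: [-2.825, -1.341, -0.002]
wrist_force: [0.5, -0.4, -0.8]
width: 0.993
```

```bash
python3 -c "
from h import *
snap('w2')"
```

```text
(no output)
```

View pics/w1.png

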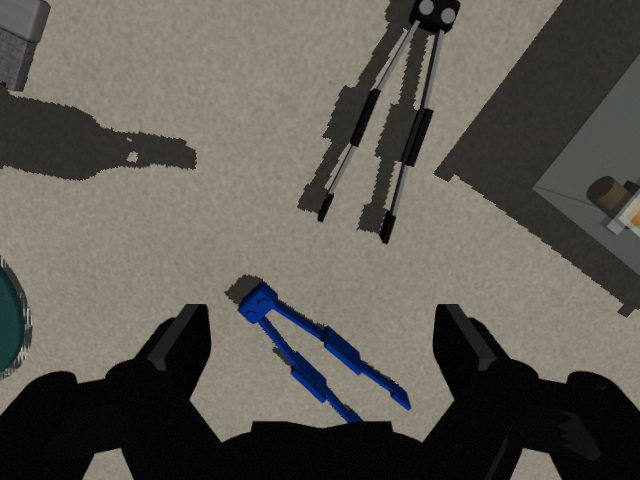

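View pics/w2.png

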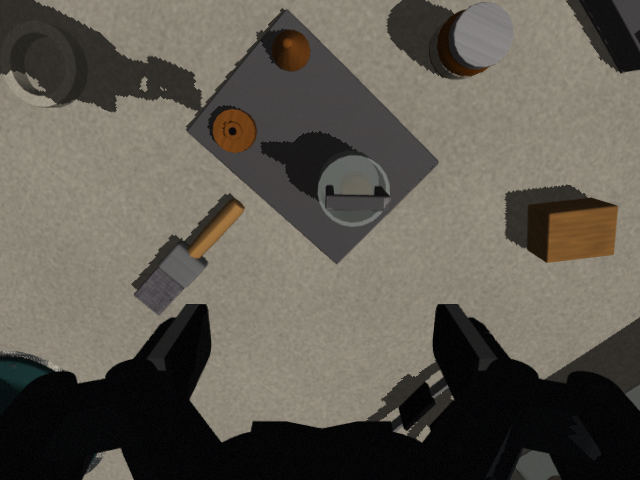

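```bash
python3 - <<'E'
from h import *
a=cv2.imread("pics/w2.png");crop(a,290,130,130,110,6,"pics/c5.png")
b=cv2.imread("pics/w1.png");crop(b,290,0,170,250,2.4,"pics/c6.png")
E
```

```text
(no output)
```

View pics/c5.png

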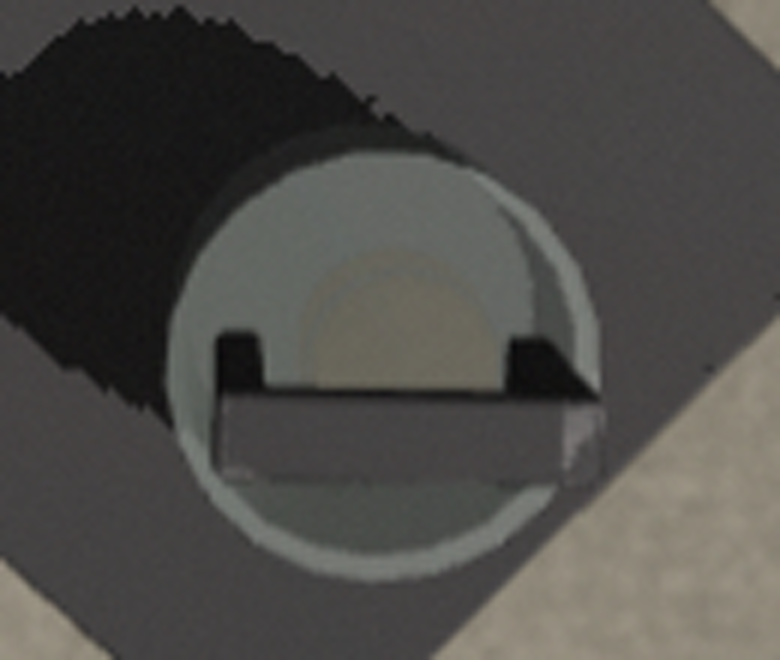

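View pics/c6.png

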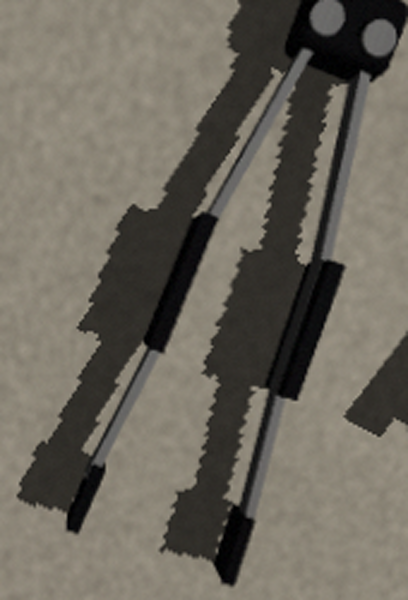

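```bash
python3 - <<'E'
from h import *
c=cal('w2')
f=lambda a,b:(290+a/6-.42,130+b/6-.42)
P=[onz(c,*f(a,b),.122) for a,b in [(219,393),(601,397),(599,486),(216,485)]]
print(np.round(P,4),"ctr",np.mean(P,0).round(4))
print([np.linalg.norm(P[i]-P[(i+1)%4]).round(4) for i in range(4)])
d=(P[1]-P[0]+P[2]-P[3]);print("bar yaw",np.degrees(np.arctan2(d[1],d[0])))
Q=[onz(c,*f(a,b),.068) for a,b in [(168,365),(600,365),(385,150),(385,580)]]
print("cover top",np.mean(Q,0),np.linalg.norm(Q[0]-Q[1]),np.linalg.norm(Q[2]-Q[3]))
c=cal('w1');g=lambda a,b:(290+a/2.4-.3,b/2.4-.3)
print("L panel top edges",[onz(c,*g(a,b),.038).round(4) for a,b in [(205,214),(155,350)]])
print("R panel",[onz(c,*g(a,b),.038).round(4) for a,b in [(330,262),(284,396)]])
print("jaws",[onz(c,*g(a,b),.033).round(4) for a,b in [(96,466),(74,530),(243,508),(229,582)]])
print("pins",[onz(c,*g(a,b),.04).round(4) for a,b in [(327,17),(380,38)]])
E
```

```text
[[ 0.5499  0.0008  0.122 ]
 [ 0.5887 -0.0313  0.122 ]
 [ 0.5814 -0.0409  0.122 ]
 [ 0.5417 -0.0086  0.122 ]] ctr [ 0.5654 -0.02    0.122 ]
[np.float64(0.0505), np.float64(0.012), np.float64(0.0511), np.float64(0.0124)]
bar yaw -39.36917880354118
cover top [ 0.56605205 -0.01992665  0.068     ] 0.06696537419991475 0.06732019780391386
L panel top edges [array([ 0.4808, -0.2882,  0.038 ]), array([ 0.4312, -0.3014,  0.038 ])]
R panel [array([ 0.4935, -0.3358,  0.038 ]), array([ 0.4451, -0.3517,  0.038 ])]
jaws [array([ 0.3818, -0.3088,  0.033 ]), array([ 0.3554, -0.3163,  0.033 ]), array([ 0.401 , -0.3666,  0.033 ]), array([ 0.3732, -0.3807,  0.033 ])]
pins [array([ 0.5571, -0.2842,  0.04  ]), array([ 0.5625, -0.3034,  0.04  ])]
```

```bash
python3 - <<'E'
from h import *
plan([.5655,-.020,.17],-39.4,7)
E
```

```text
t 1.8 from [ 0.5401 -0.0077  0.2917] yaw -39.0 q [ -4.1  -1.1 104.5   1.1  76.8  34.6] w 0.0846 F [3.4 3.6 1. ]
slide [[0.0007, 0.0041, 0.0173], [0.0007, 0.0041, 0.0174], [0.0008, 0.0041, 0.0174], [0.0008, 0.004, 0.0174], [0.0008, 0.004, 0.0174], [0.0009, 0.004, 0.0174], [0.0009, 0.0039, 0.0174]]
ang [-0.11, -0.11, 0.06] max|sl| 0.0174
```

Emit:
{"fn": "arm_command", "kwargs": {
  "slide": [
    [0.0007,0.0041,0.0174],
    [0.0007,0.0041,0.0174],
    [0.0008,0.0041,0.0174],
    [0.0008,0.004,0.0174],
    [0.0008,0.004,0.0174],
    [0.0009,0.004,0.0174],
    [0.0009,0.0039,0.0174],
    [0,0,0]
  ],
  "angular": [
    [-0.1,-0.1,0.06],
    [-0.1,-0.1,0.06],
    [-0.1,-0.1,0.06],
    [-0.1,-0.1,0.06],
    [-0.1,-0.1,0.06],
    [-0.1,-0.1,0.06],
    [-0.1,-0.1,0.06],
    [0,0,0]
  ],
  "hand": [0.085,0.085,0.085,0.085,0.085,0.085,0.085,0.085]
}}

```text
time: 2.6
tool_pos: [0.5659, -0.0186, 0.1628]
tcp_rot: [-2.835, -1.349, 0.005]
wrist_force: [-0.3, 0.4, -0.8]
width: 0.999
```

```bash
python3 - <<'E'
from h import *
snap('w3')
plan([.5655,-.020,.088],-39.4,7)
E
```

```text
t 2.65 from [ 0.5665 -0.0186  0.1642] yaw -39.1 q [ -4.4   7.  109.8   0.   63.4  34.7] w 0.085 F [-0.4 -0.7 -0.1]
slide [[-0.0002, 0.0, 0.0109], [-0.0002, 0.0, 0.0109], [-0.0002, 0.0, 0.0109], [-0.0002, 0.0, 0.0109], [-0.0002, 0.0, 0.0109], [-0.0002, 0.0, 0.0109], [-0.0002, 0.0, 0.0109]]
ang [-0.02, 0.0, 0.04] max|sl| 0.0109
```

View pics/w3.png

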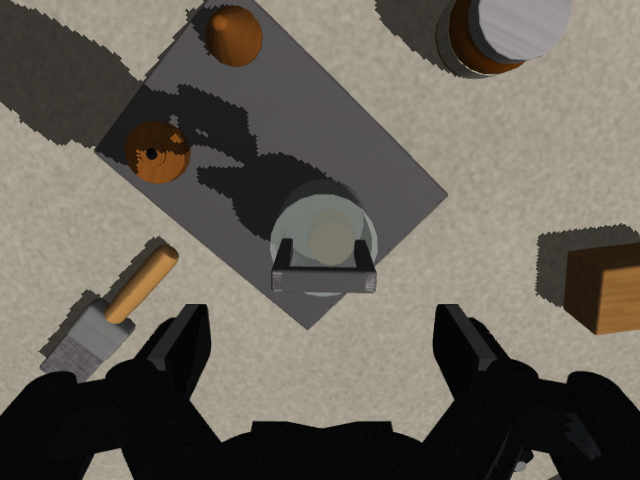

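Emit:
{"fn": "arm_command", "kwargs": {
  "slide": [
    [-0.0002,0,0.0109],
    [-0.0002,0,0.0109],
    [-0.0002,0,0.0109],
    [-0.0002,0,0.0109],
    [-0.0002,0,0.0109],
    [-0.0002,0,0.0109],
    [-0.0002,0,0.0109],
    [0,0,0]
  ],
  "angular": [
    [0,0,0],
    [0,0,0],
    [0,0,0],
    [0,0,0],
    [0,0,0],
    [0,0,0],
    [0,0,0],
    [0,0,0]
  ],
  "hand": [0.085,0.085,0.085,0.085,0.085,0.085,0.085,0.085],
  "squeeze": 30
}}

```text
time: 3.45
tool_pos: [0.5665, -0.0201, 0.0841]
tcp_rot: [-2.837, -1.35, -0.003]
wrist_force: [-0.7, -0.1, -0.1]
width: 0.997
```

```bash
python3 - <<'E'
from h import *
plan([.5655,-.020,.088],-39.4,2)
E
```

```text
t 3.45 from [ 0.5665 -0.0201  0.0841] yaw -39.11 q [-4.600e+00  1.180e+01  1.136e+02  1.000e-01  5.450e+01  3.450e+01] w 0.0852 F [-0.7 -0.1 -0.1]
slide [[-0.0003, -0.0004, -0.002], [-0.0003, -0.0004, -0.002]]
ang [0.02, -0.05, 0.14] max|sl| 0.002
```

Emit:
{"fn": "arm_command", "kwargs": {
  "slide": [
    [-0.0003,-0.0004,-0.002],
    [-0.0003,-0.0004,-0.002],
    [0,0,0],
    [0,0,0],
    [0,0,0],
    [0,0,0],
    [0,0,0],
    [0,0,0]
  ],
  "angular": [
    [0,0,0],
    [0,0,0],
    [0,0,0],
    [0,0,0],
    [0,0,0],
    [0,0,0],
    [0,0,0],
    [0,0,0]
  ],
  "hand": [0.085,0.08,0.07,0.06,0.052,0.048,0.045,0.045],
  "squeeze": 30
}}

```text
time: 4.25
tool_pos: [0.5669, -0.0201, 0.0902]
tcp_rot: [2.835, 1.349, 0.007]
wrist_force: [0.4, -0.2, -1.3]
width: 0.603
```

```bash
python3 - <<'E'
from h import *
s=bot.read_state();print(s['tool_pos'],s['wrist_force'],s['width']*.0854)
snap('w4')
E
```

```text
[ 0.56693204 -0.0200693   0.09018905] [ 0.44147484 -0.21064552 -1.32512247] 0.0514878823545758
```

View pics/w4.png

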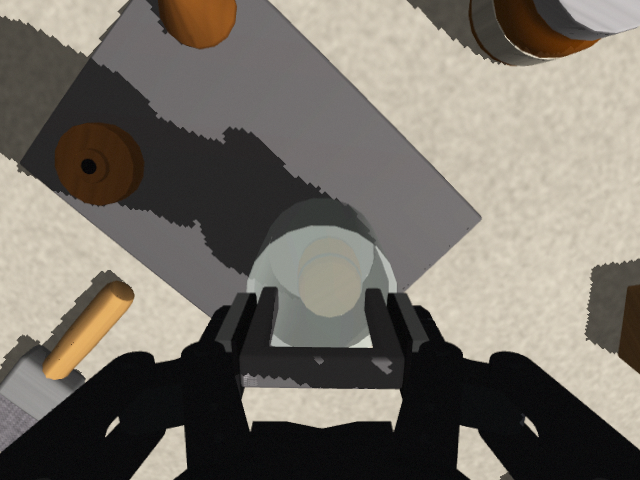

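Emit:
{"fn": "arm_command", "kwargs": {
  "slide": [
    [0,0,-0.005],
    [0,0,-0.008],
    [0,0,-0.014],
    [0,0,-0.018],
    [0,0,-0.02],
    [0,0,-0.022],
    [0,0,-0.022],
    [0,0,-0.022]
  ],
  "angular": [
    [0,0,0],
    [0,0,0],
    [0,0,0],
    [0,0,0],
    [0,0,0],
    [0,0,0],
    [0,0,0],
    [0,0,0]
  ],
  "hand": [0.045,0.045,0.045,0.045,0.045,0.045,0.045,0.045]
}}

```text
time: 5.1
tool_pos: [0.5642, -0.02, 0.2286]
tcp_rot: [-2.836, -1.35, -0.001]
wrist_force: [0.1, 0.2, -1.0]
width: 0.605
```

```bash
python3 - <<'E'
from h import *
snap('w5')
# hook: post (.671,.272), prong dir
post=np.array([.671,.272]);tip=np.array([.580,.2845]);d=(tip-post)/np.linalg.norm(tip-post)
print(np.degrees(np.arctan2(-d[1],-d[0])), post+.055*d, post+.135*d)
plan([*(post+.140*d),.225],-98,11)
ct=bot.get_calibration("top");im=bot.read_camera("top");cv2.imwrite("pics/top1.png",im[:,:,::-1])
E
```

```text
-7.821352104374914 [0.61651165 0.27948466] [0.53725588 0.29037145]
t 5.15 from [ 0.5669 -0.0202  0.2337] yaw -39.11 q [-4.60e+00  3.40e+00  1.06e+02  1.00e-01  7.01e+01  3.45e+01] w 0.0517 F [ 1.5 -0.2  2.4]
slide [[0.02, -0.0203, 0.0008], [0.018, -0.0221, 0.0008], [0.0159, -0.0236, 0.0008], [0.0136, -0.025, 0.0008], [0.0112, -0.0262, 0.0008], [0.0087, -0.0271, 0.0008], [0.0061, -0.0278, 0.0008], [0.0035, -0.0283, 0.0008], [0.0009, -0.0285, 0.0008], [-0.0018, -0.0284, 0.0008], [-0.0044, -0.0281, 0.0008]]
ang [0.01, -0.04, 5.35] max|sl| 0.0285
```

View pics/w5.png

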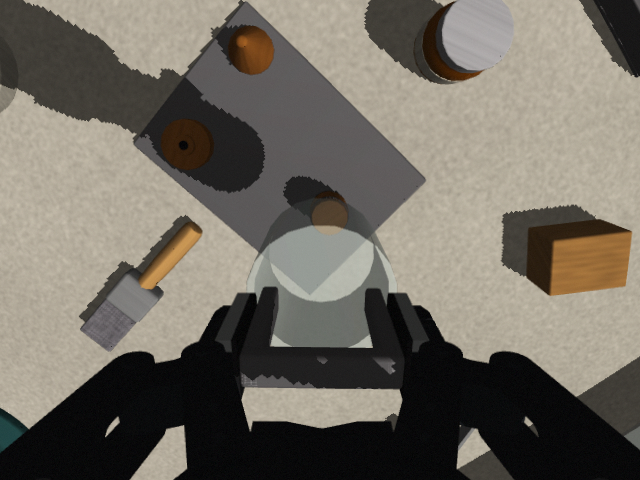

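```bash
python3 - <<'E'
from h import *
plan([.53,.20,.228],-98,8)
E
```

```text
t 5.2 from [ 0.5672 -0.0202  0.2322] yaw -39.11 q [-4.600e+00  3.500e+00  1.061e+02  1.000e-01  6.990e+01  3.450e+01] w 0.0516 F [ 0.1  0.5 -0.6]
slide [[0.0184, -0.021, 0.0005], [0.0156, -0.0232, 0.0005], [0.0125, -0.025, 0.0005], [0.0092, -0.0264, 0.0005], [0.0057, -0.0273, 0.0005], [0.0022, -0.0278, 0.0005], [-0.0014, -0.0279, 0.0005], [-0.005, -0.0275, 0.0005]]
ang [0.02, -0.06, 7.36] max|sl| 0.0279
```

Emit:
{"fn": "arm_command", "kwargs": {
  "slide": [
    [0.0184,-0.021,0.0005],
    [0.0156,-0.0232,0.0005],
    [0.0125,-0.025,0.0005],
    [0.0092,-0.0264,0.0005],
    [0.0057,-0.0273,0.0005],
    [0.0022,-0.0278,0.0005],
    [-0.0014,-0.0279,0.0005],
    [-0.005,-0.0275,0.0005]
  ],
  "angular": [
    [0,0,7.36],
    [0,0,7.36],
    [0,0,7.36],
    [0,0,7.36],
    [0,0,7.36],
    [0,0,7.36],
    [0,0,7.36],
    [0,0,7.36]
  ],
  "hand": [0.045,0.045,0.045,0.045,0.045,0.045,0.045,0.045]
}}

```text
time: 6.0
tool_pos: [0.5317, 0.2041, 0.2276]
tcp_rot: [3.127, -0.293, 0.016]
wrist_force: [-0.2, 0.4, -0.0]
width: 0.608
```

```bash
python3 - <<'E'
from h import *
snap('w6')
plan([.535,.291,.228],-97.8,6)
E
```

```text
t 6.05 from [0.5309 0.2081 0.2275] yaw -101.01 q [ 1.890e+01  3.900e+00  1.061e+02 -1.000e-01  6.940e+01  1.200e+02] w 0.0512 F [-0.2  2.7  0.1]
slide [[-0.002, -0.0137, -0.0001], [-0.0018, -0.0137, -0.0001], [-0.0017, -0.0137, -0.0001], [-0.0016, -0.0137, -0.0001], [-0.0015, -0.0138, -0.0001], [-0.0013, -0.0138, -0.0001]]
ang [-0.03, -0.09, -0.54] max|sl| 0.0138
```

View pics/w6.png

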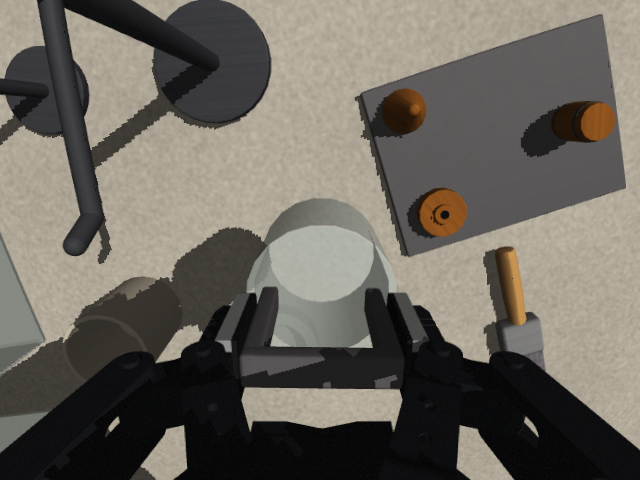

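```bash
python3 - <<'E'
from h import *
im=cv2.imread('pics/w6.png');crop(im,20,0,120,270,2.2,"pics/c7.png");crop(im,530,80,100,80,6,"pics/c8.png")
E
```

```text
(no output)
```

View pics/c7.png

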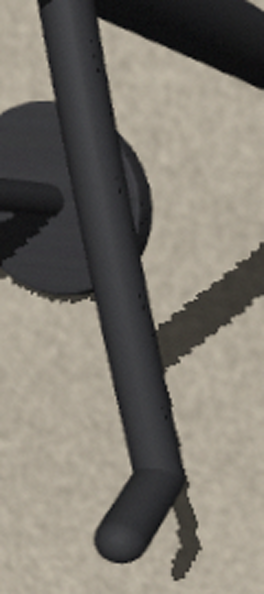

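View pics/c8.png

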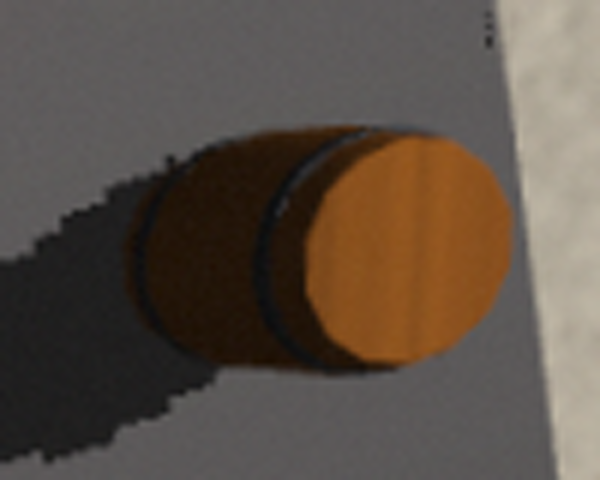

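```bash
python3 - <<'E'
from h import *
c=cal('w6');g=lambda a,b:(20+a/2.2-.3,b/2.2-.3);b6=lambda a,b:(530+a/6-.42,80+b/6-.42)
P=[onz(c,*g(a,b),.22) for a,b in [(70,15),(113,240),(158,468)]]
print(np.round(P,4)); d=P[0]-P[2];print("yaw",np.degrees(np.arctan2(d[1],d[0])))
print("width",np.linalg.norm(onz(c,*g(90,245),.22)-onz(c,*g(136,240),.22)))
print("tip",onz(c,*g(119,540),.236))
Q=[onz(c,*b6(a,b),.052) for a,b in [(306,250),(513,230),(425,135),(410,365)]]
print("barrel top",np.mean(Q,0),np.linalg.norm(Q[0]-Q[1]),np.linalg.norm(Q[2]-Q[3]))
E
```

```text
[[0.6604 0.2749 0.22  ]
 [0.6264 0.279  0.22  ]
 [0.5884 0.2844 0.22  ]]
yaw -7.4617433290018464
width 0.008096448989886417
tip [0.58013333 0.2845207  0.236     ]
barrel top [ 0.56794211 -0.02639236  0.052     ] 0.02906532443562031 0.02977150885355668
```

```bash
python3 - <<'E'
from h import *
plan([.534,.291,.229],-97.6,6)
E
```

```text
t 6.05 from [0.5309 0.2081 0.2275] yaw -101.01 q [ 1.890e+01  3.900e+00  1.061e+02 -1.000e-01  6.940e+01  1.200e+02] w 0.0512 F [-0.2  2.7  0.1]
slide [[-0.0021, -0.0137, -0.0002], [-0.002, -0.0137, -0.0002], [-0.0019, -0.0137, -0.0002], [-0.0017, -0.0137, -0.0002], [-0.0016, -0.0137, -0.0002], [-0.0015, -0.0138, -0.0003]]
ang [-0.03, -0.09, -0.57] max|sl| 0.0138
```

Emit:
{"fn": "arm_command", "kwargs": {
  "slide": [
    [-0.0021,-0.0137,-0.0002],
    [-0.002,-0.0137,-0.0002],
    [-0.0019,-0.0137,-0.0002],
    [-0.0017,-0.0137,-0.0002],
    [-0.0016,-0.0137,-0.0002],
    [-0.0015,-0.0138,-0.0003],
    [0,0,0],
    [0,0,0]
  ],
  "angular": [
    [0,-0.09,-0.57],
    [0,-0.09,-0.57],
    [0,-0.09,-0.57],
    [0,-0.09,-0.57],
    [0,-0.09,-0.57],
    [0,-0.09,-0.57],
    [0,0,0],
    [0,0,0]
  ],
  "hand": [0.045,0.045,0.045,0.045,0.045,0.045,0.045,0.045]
}}

```text
time: 6.85
tool_pos: [0.5334, 0.2982, 0.2276]
tcp_rot: [-3.134, 0.191, 0.004]
wrist_force: [-0.6, -0.1, -0.6]
width: 0.605
```

```bash
python3 - <<'E'
from h import *
snap('w7')
for n in ["scene"]:
    im=bot.read_camera(n); cv2.imwrite("pics/s7.png",im[:,:,::-1]); crop(cv2.imread("pics/s7.png"),340,130,200,180,4,"pics/s7c.png")
plan([.6165,.2803,.229],-97.6,8)
E
```

```text
t 6.95 from [0.5334 0.2978 0.2277] yaw -97.03 q [ 26.7   8.7 100.8   0.2  70.5 123.7] w 0.0516 F [-0.9 -0.6 -1. ]
slide [[0.0106, 0.0009, -0.0002], [0.0106, 0.0009, -0.0002], [0.0106, 0.0009, -0.0002], [0.0106, 0.0009, -0.0002], [0.0106, 0.0008, -0.0002], [0.0106, 0.0008, -0.0002], [0.0106, 0.0008, -0.0002], [0.0106, 0.0008, -0.0002]]
ang [-0.02, 0.02, 0.07] max|sl| 0.0106
```

View pics/w7.png

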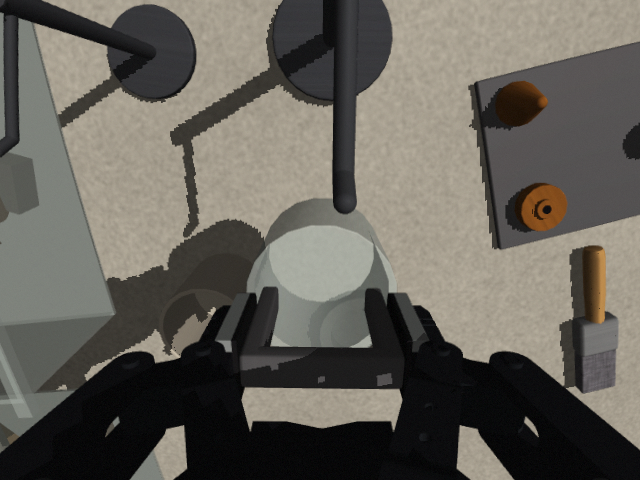

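View pics/s7c.png

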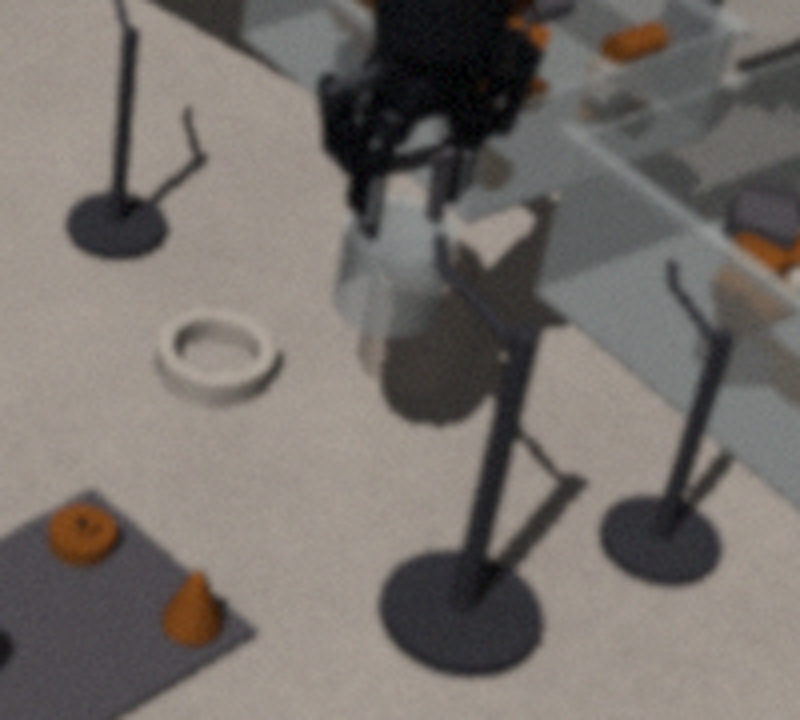

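Emit:
{"fn": "arm_command", "kwargs": {
  "slide": [
    [0,0.0033,-0.0005],
    [0,0.0033,-0.0005],
    [0.01,0,0],
    [0.014,0,0],
    [0.016,0,0],
    [0.016,0,0],
    [0.016,0,0],
    [0,0,0]
  ],
  "angular": [
    [0,0,0.3],
    [0,0,0.3],
    [0,0,0],
    [0,0,0],
    [0,0,0],
    [0,0,0],
    [0,0,0],
    [0,0,0]
  ],
  "hand": [0.045,0.045,0.045,0.045,0.045,0.045,0.045,0.045]
}}

```text
time: 7.75
tool_pos: [0.6124, 0.2768, 0.229]
tcp_rot: [-3.132, 0.216, -0.001]
wrist_force: [0.5, 1.2, -0.2]
width: 0.603
```

```bash
python3 - <<'E'
from h import *
snap('w8')
plan([.6165,.2803,.229],-97.6,2)
E
```

```text
t 7.8 from [0.6113 0.277  0.2288] yaw -97.88 q [2.22e+01 1.50e+01 9.31e+01 1.00e-01 7.18e+01 1.20e+02] w 0.0517 F [-0.5  0.  -0.4]
slide [[0.0023, -0.002, -0.0001], [0.0023, -0.002, -0.0001]]
ang [-0.06, 0.01, -0.14] max|sl| 0.0023
```

View pics/w8.png

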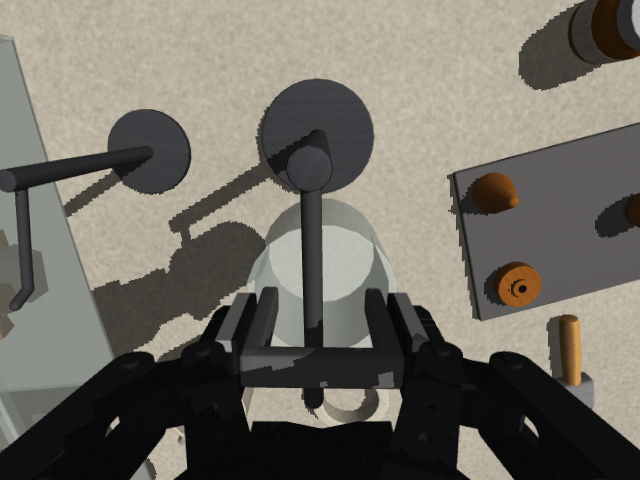

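Emit:
{"fn": "arm_command", "kwargs": {
  "slide": [
    [0.0023,-0.002,0],
    [0.0023,-0.001,0.003],
    [0,0,0.006],
    [0,0,0.007],
    [0,0,0.007],
    [0,0,0.005],
    [0,0,0.002],
    [0,0,0]
  ],
  "angular": [
    [0,0,0],
    [0,0,0],
    [0,0,0],
    [0,0,0],
    [0,0,0],
    [0,0,0],
    [0,0,0],
    [0,0,0]
  ],
  "hand": [0.045,0.045,0.045,0.045,0.045,0.045,0.045,0.045]
}}

```text
time: 8.6
tool_pos: [0.6157, 0.2802, 0.1991]
tcp_rot: [-3.132, 0.214, -0.001]
wrist_force: [0.5, 0.1, -0.8]
width: 0.603
```

```bash
python3 - <<'E'
from h import *
plan([.6165,.2803,.195],-97.6,2)
E
```

```text
t 8.6 from [0.6157 0.2802 0.1991] yaw -97.8 q [2.230e+01 1.670e+01 9.420e+01 1.000e-01 6.900e+01 1.201e+02] w 0.0515 F [ 0.5  0.1 -0.8]
slide [[0.0004, -0.0001, 0.0021], [0.0004, -0.0001, 0.0021]]
ang [-0.08, -0.01, -0.1] max|sl| 0.0021
```

Emit:
{"fn": "arm_command", "kwargs": {
  "slide": [
    [0,0,0.001],
    [0,0,0.001],
    [0,0,0.001],
    [0,0,0.001],
    [0,0,0],
    [0,0,0],
    [0,0,0],
    [0,0,0]
  ],
  "angular": [
    [0,0,0],
    [0,0,0],
    [0,0,0],
    [0,0,0],
    [0,0,0],
    [0,0,0],
    [0,0,0],
    [0,0,0]
  ],
  "hand": [0.045,0.045,0.045,0.045,0.045,0.045,0.045,0.045]
}}

```text
time: 9.4
tool_pos: [0.6159, 0.2804, 0.1987]
tcp_rot: [-3.131, 0.213, -0.005]
wrist_force: [-1.0, -0.3, 3.1]
width: 0.607
```

```bash
python3 - <<'E'
from h import *
s=bot.read_state();print(s['tool_pos'],s['wrist_force'])
im=bot.read_camera("scene"); cv2.imwrite("pics/s8.png",im[:,:,::-1]); crop(cv2.imread("pics/s8.png"),400,140,120,120,5,"pics/s8c.png")
E
```

```text
[0.61590979 0.28038401 0.19872305] [-1.04176264 -0.31654557  3.14776512]
```

View pics/s8c.png

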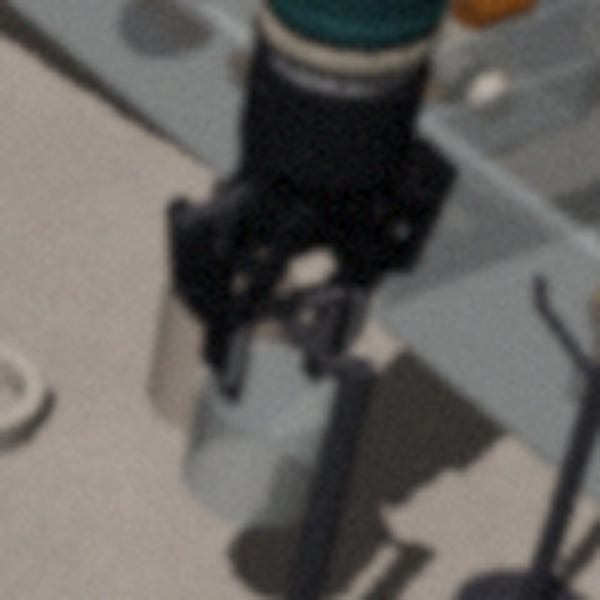

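Emit:
{"fn": "arm_command", "kwargs": {
  "slide": [
    [0,0,0],
    [0,0,0],
    [0,0,0],
    [0,0,0],
    [0,0,0],
    [0,0,0],
    [0,0,0],
    [0,0,0]
  ],
  "angular": [
    [0,0,0],
    [0,0,0],
    [0,0,0],
    [0,0,0],
    [0,0,0],
    [0,0,0],
    [0,0,0],
    [0,0,0]
  ],
  "hand": [0.053,0.055,0.06,0.066,0.072,0.08,0.085,0.085]
}}

```text
time: 10.25
tool_pos: [0.6151, 0.2803, 0.1961]
tcp_rot: [-3.132, 0.213, -0.001]
wrist_force: [-0.1, -0.2, 0.1]
width: 0.995
```

```bash
python3 - <<'E'
from h import *
s=bot.read_state();print(s['tool_pos'],s['wrist_force'],s['width'])
snap('w9')
E
```

```text
[0.61508474 0.28029554 0.19611588] [-0.13276864 -0.23865636  0.10434492] 0.9953260789107224
```

View pics/w9.png

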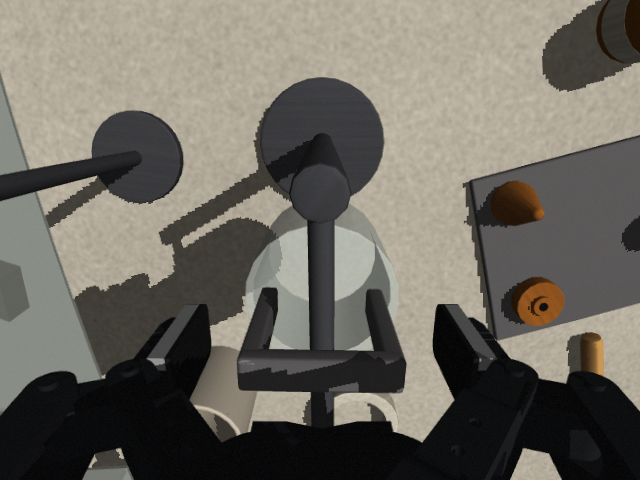

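Emit:
{"fn": "arm_command", "kwargs": {
  "slide": [
    [0,0,-0.004],
    [0,0,-0.008],
    [0,0,-0.012],
    [0,0,-0.018],
    [0,0,-0.02],
    [0,0,-0.022],
    [0,0,-0.022],
    [0,0,-0.015]
  ],
  "angular": [
    [0,0,0],
    [0,0,0],
    [0,0,0],
    [0,0,0],
    [0,0,0],
    [0,0,0],
    [0,0,0],
    [0,0,0]
  ],
  "hand": [0.085,0.085,0.085,0.085,0.085,0.085,0.085,0.085]
}}

```text
time: 11.1
tool_pos: [0.6143, 0.2797, 0.3253]
tcp_rot: [-3.132, 0.213, -0.0]
wrist_force: [-0.2, -0.0, 0.2]
width: 0.993
```

```bash
python3 - <<'E'
from h import *
im=bot.read_camera("scene"); cv2.imwrite("pics/s9.png",im[:,:,::-1]); crop(cv2.imread("pics/s9.png"),400,140,120,120,5,"pics/s9c.png")
im=bot.read_camera("top"); cv2.imwrite("pics/t9.png",im[:,:,::-1])
plan([.45,-.30,.29],-74,16)
# grip geometry from w1
A=np.array([[.4808,-.2882],[.4312,-.3014]]);B=np.array([[.4935,-.3358],[.4451,-.3517]])
mid=(A.mean(0)+B.mean(0))/2;print("grip mid",mid, "A-B",np.linalg.norm(A.mean(0)-B.mean(0)))
a=A[1]-A[0];b=B[1]-B[0];print([np.degrees(np.arctan2(v[1],v[0])) for v in (a,b)])
jm=np.array([[.3818,-.3088],[.3554,-.3163],[.401,-.3666],[.3732,-.3807]]);print("jm",jm.mean(0));d=jm.mean(0)-mid;print("dir",np.degrees(np.arctan2(d[1],d[0])),np.linalg.norm(d))
h=np.array([.5598,-.2938]);d=mid-h;print("hinge->grip",np.degrees(np.arctan2(d[1],d[0])),np.linalg.norm(d))
E
```

```text
t 11.2 from [0.6153 0.2801 0.3267] yaw -97.77 q [2.230e+01 1.290e+01 8.560e+01 1.000e-01 8.130e+01 1.201e+02] w 0.0853 F [0.6 0.2 0.8]
slide [[-0.0053, 0.0373, 0.0021], [-0.0063, 0.0372, 0.0021], [-0.0073, 0.037, 0.0021], [-0.0082, 0.0368, 0.0022], [-0.0092, 0.0366, 0.0022], [-0.0101, 0.0363, 0.0022], [-0.0111, 0.036, 0.0022], [-0.012, 0.0357, 0.0022], [-0.0129, 0.0354, 0.0022], [-0.0138, 0.0351, 0.0022], [-0.0147, 0.0347, 0.0022], [-0.0156, 0.0343, 0.0022], [-0.0165, 0.0339, 0.0023], [-0.0174, 0.0335, 0.0023], [-0.0182, 0.033, 0.0023], [-0.0191, 0.0325, 0.0023]]
ang [-0.01, -0.01, -1.49] max|sl| 0.0373
grip mid [ 0.46265  -0.319275] A-B 0.05072467348342421
[np.float64(-165.0973457609689), np.float64(-161.8140070631938)]
jm [ 0.37785 -0.3431 ]
dir -164.30701662149949 0.08808331638284295
hinge->grip -165.3065253159105 0.1004345464718191
```

View pics/s9c.png

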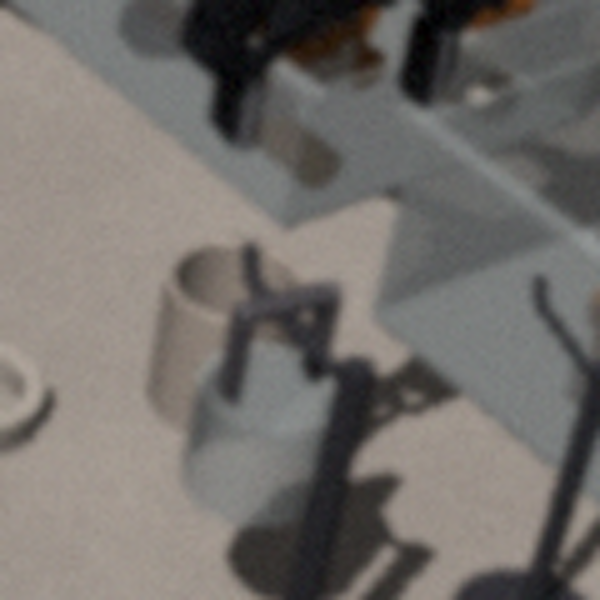

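```bash
python3 - <<'E'
from h import *
def mid(pos,yaw,n):
    plan(pos,yaw,n)
mid([.575,.08,.30],-97.77+67.6,8)
E
```

```text
t 11.2 from [0.6153 0.2801 0.3267] yaw -97.77 q [2.230e+01 1.290e+01 8.560e+01 1.000e-01 8.130e+01 1.201e+02] w 0.0853 F [0.6 0.2 0.8]
slide [[-0.0016, 0.0255, 0.0032], [-0.0053, 0.025, 0.0032], [-0.0089, 0.0239, 0.0033], [-0.0124, 0.0223, 0.0033], [-0.0155, 0.0203, 0.0033], [-0.0183, 0.0178, 0.0033], [-0.0207, 0.0149, 0.0033], [-0.0227, 0.0117, 0.0033]]
ang [-0.01, -0.04, -8.45] max|sl| 0.0255
```

View pics/t9.png

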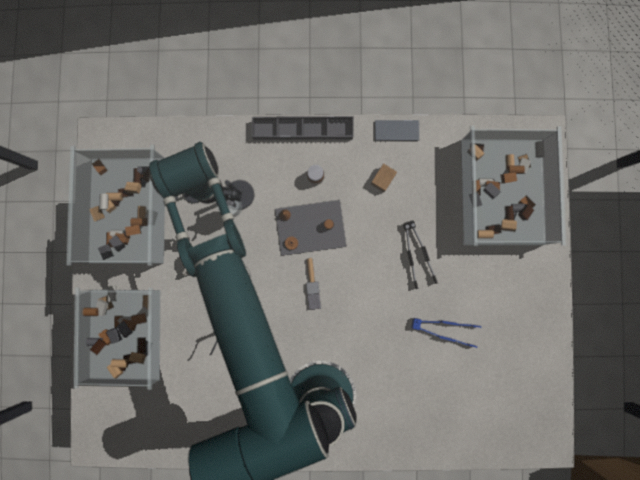

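Emit:
{"fn": "arm_command", "kwargs": {
  "slide": [
    [-0.0016,0.0255,0.0032],
    [-0.0053,0.025,0.0032],
    [-0.0089,0.0239,0.0033],
    [-0.0124,0.0223,0.0033],
    [-0.0155,0.0203,0.0033],
    [-0.0183,0.0178,0.0033],
    [-0.0207,0.0149,0.0033],
    [-0.0227,0.0117,0.0033]
  ],
  "angular": [
    [0,0,-8.45],
    [0,0,-8.45],
    [0,0,-8.45],
    [0,0,-8.45],
    [0,0,-8.45],
    [0,0,-8.45],
    [0,0,-8.45],
    [0,0,-8.45]
  ],
  "hand": [0.085,0.085,0.085,0.085,0.085,0.085,0.085,0.085]
}}

```text
time: 12.0
tool_pos: [0.5724, 0.0757, 0.2906]
tcp_rot: [-2.699, -1.596, 0.005]
wrist_force: [0.2, 0.5, -0.0]
width: 0.992
```

```bash
python3 - <<'E'
from h import *
plan([.52,-.14,.28],38,8)
E
```

```text
t 12.0 from [0.5724 0.0757 0.2906] yaw -28.8 q [  4.9   3.2 100.3   0.2  76.9  33.7] w 0.0847 F [ 0.2  0.5 -0. ]
slide [[-0.0268, 0.0073, 0.0013], [-0.0276, 0.0033, 0.0013], [-0.0277, -0.0007, 0.0013], [-0.0273, -0.0048, 0.0013], [-0.0264, -0.0087, 0.0013], [-0.0248, -0.0124, 0.0013], [-0.0227, -0.0159, 0.0013], [-0.0202, -0.019, 0.0013]]
ang [-0.04, -0.03, -8.35] max|sl| 0.0277
```

Emit:
{"fn": "arm_command", "kwargs": {
  "slide": [
    [-0.0268,0.0073,0.0013],
    [-0.0276,0.0033,0.0013],
    [-0.0277,-0.0007,0.0013],
    [-0.0273,-0.0048,0.0013],
    [-0.0264,-0.0087,0.0013],
    [-0.0248,-0.0124,0.0013],
    [-0.0227,-0.0159,0.0013],
    [-0.0202,-0.019,0.0013]
  ],
  "angular": [
    [0,0,-8.35],
    [0,0,-8.35],
    [0,0,-8.35],
    [0,0,-8.35],
    [0,0,-8.35],
    [0,0,-8.35],
    [0,0,-8.35],
    [0,0,-8.35]
  ],
  "hand": [0.085,0.085,0.085,0.085,0.085,0.085,0.085,0.085]
}}

```text
time: 12.8
tool_pos: [0.5145, -0.1483, 0.2687]
tcp_rot: [-1.32, -2.827, 0.007]
wrist_force: [0.5, -0.9, -0.1]
width: 0.997
```

```bash
python3 - <<'E'
from h import *
plan([.475,-.313,.20],104,8)
E
```

```text
t 12.8 from [ 0.5145 -0.1483  0.2687] yaw 39.95 q [-1.87e+01 -3.00e-01  1.06e+02 -1.00e-01  7.54e+01 -5.86e+01] w 0.0852 F [ 0.5 -0.9 -0.1]
slide [[-0.0128, -0.0169, 0.0086], [-0.0103, -0.0185, 0.0086], [-0.0076, -0.0198, 0.0086], [-0.0047, -0.0206, 0.0086], [-0.0018, -0.0211, 0.0087], [0.0012, -0.0211, 0.0087], [0.0042, -0.0207, 0.0086], [0.007, -0.02, 0.0086]]
ang [-0.01, -0.16, -8.01] max|sl| 0.0211
```

Emit:
{"fn": "arm_command", "kwargs": {
  "slide": [
    [-0.0128,-0.0169,0.0086],
    [-0.0103,-0.0185,0.0086],
    [-0.0076,-0.0198,0.0086],
    [-0.0047,-0.0206,0.0086],
    [-0.0018,-0.0211,0.0087],
    [0.0012,-0.0211,0.0087],
    [0.004,-0.02,0.0086],
    [0.002,-0.01,0.003]
  ],
  "angular": [
    [0,-0.16,-8],
    [0,-0.16,-8],
    [0,-0.16,-8],
    [0,-0.16,-8],
    [0,-0.16,-8],
    [0,-0.16,-8],
    [0,-0.16,-8],
    [0,-0.16,-4]
  ],
  "hand": [0.085,0.085,0.085,0.085,0.085,0.085,0.085,0.085]
}}

```text
time: 13.6
tool_pos: [0.4738, -0.3082, 0.1941]
tcp_rot: [0.339, -3.112, -0.009]
wrist_force: [-1.1, 0.7, -0.0]
width: 0.997
```

```bash
python3 - <<'E'
from h import *
snap('w10')
plan([.4625,-.3185,.12],105,7)
E
```

```text
t 13.65 from [ 0.4736 -0.3092  0.1936] yaw 102.51 q [ -35.5    5.7  107.9   -0.2   67.1 -138. ] w 0.0851 F [-0.2 -1.6 -0.4]
slide [[0.0017, -0.001, 0.0105], [0.0018, -0.001, 0.0105], [0.0018, -0.001, 0.0105], [0.0018, -0.001, 0.0105], [0.0018, -0.0009, 0.0105], [0.0018, -0.0009, 0.0105], [0.0019, -0.0009, 0.0105]]
ang [0.06, -0.09, -0.36] max|sl| 0.0105
```

View pics/w10.png

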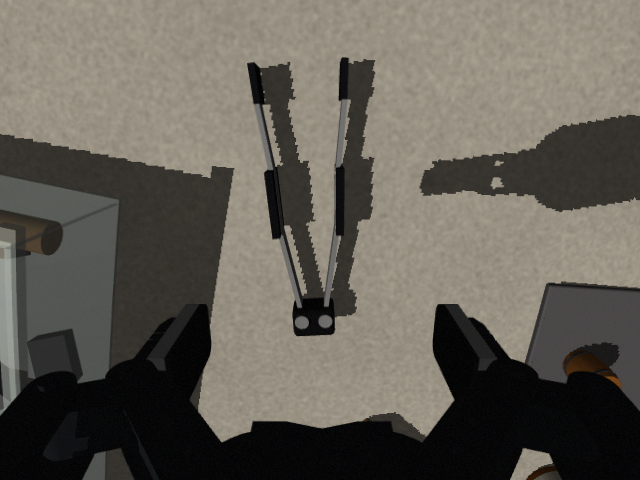

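```bash
python3 - <<'E'
from h import *
im=cv2.imread('pics/w10.png');crop(im,230,50,160,300,2,"pics/c10.png")
E
```

```text
(no output)
```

View pics/c10.png

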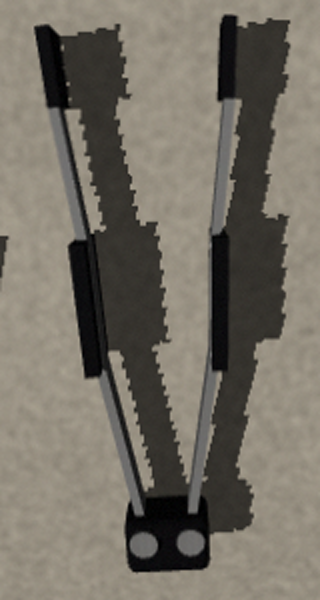

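```bash
python3 - <<'E'
from h import *
c=cal('w10');g=lambda a,b:onz(c,230+a/2-.25,50+b/2-.25,Z)
Z=.038
A=np.array([g(70,242),g(87,377)]);B=np.array([g(229,235),g(227,370)])  # outer top edges
print(A.round(4),B.round(4));m=(A.mean(0)+B.mean(0))/2;print("mid",m,"outer",np.linalg.norm(A.mean(0)-B.mean(0)))
Z=.04
h=(g(144,545)+g(190,543))/2;print("pins",h);d=m-h;print("yaw",np.degrees(np.arctan2(d[1],d[0])),np.linalg.norm(d[:2]))
Z=.033
j=(g(42,28)+g(61,105)+g(230,17)+g(227,100))/4;d=j-h;print("jaws",j,"yaw",np.degrees(np.arctan2(d[1],d[0])))
E
```

```text
[[ 0.4448 -0.3561  0.038 ]
 [ 0.4952 -0.3402  0.038 ]] [[ 0.4295 -0.2987  0.038 ]
 [ 0.4806 -0.2873  0.038 ]]
mid [ 0.4625256 -0.3205589  0.038    ] outer 0.057126207848977185
pins [ 0.55884233 -0.29444127  0.04      ]
yaw -164.82828433165702 0.0997950101068593
jaws [ 0.37689888 -0.34369357  0.033     ] yaw -164.852989485381
```

```bash
python3 - <<'E'
from h import *
plan([.4625,-.3203,.07],105,7)
E
```

```text
t 13.65 from [ 0.4736 -0.3092  0.1936] yaw 102.51 q [ -35.5    5.7  107.9   -0.2   67.1 -138. ] w 0.0851 F [-0.2 -1.6 -0.4]
slide [[0.0017, -0.0013, 0.0177], [0.0017, -0.0013, 0.0177], [0.0018, -0.0013, 0.0177], [0.0018, -0.0012, 0.0177], [0.0018, -0.0012, 0.0177], [0.0019, -0.0012, 0.0177], [0.0019, -0.0012, 0.0177]]
ang [0.06, -0.09, -0.36] max|sl| 0.0177
```

Emit:
{"fn": "arm_command", "kwargs": {
  "slide": [
    [0.0017,-0.0013,0.0177],
    [0.0017,-0.0013,0.0177],
    [0.0018,-0.0013,0.0177],
    [0.0018,-0.0012,0.0177],
    [0.0018,-0.0012,0.0177],
    [0.0019,-0.0012,0.0177],
    [0.0019,-0.0012,0.0152],
    [0,0,0]
  ],
  "angular": [
    [0.06,-0.09,-0.36],
    [0.06,-0.09,-0.36],
    [0.06,-0.09,-0.36],
    [0.06,-0.09,-0.36],
    [0.06,-0.09,-0.36],
    [0.06,-0.09,-0.36],
    [0.06,-0.09,-0.36],
    [0,0,0]
  ],
  "hand": [0.085,0.085,0.085,0.085,0.085,0.085,0.085,0.085]
}}

```text
time: 14.45
tool_pos: [0.4591, -0.316, 0.0634]
tcp_rot: [0.391, -3.113, -0.009]
wrist_force: [-0.2, 0.3, 0.2]
width: 0.992
```

```bash
python3 - <<'E'
from h import *
snap('w11')
plan([.4625,-.3203,.015],105,7)
E
```

```text
t 14.5 from [ 0.4598 -0.3164  0.0645] yaw 104.33 q [-3.710e+01  1.270e+01  1.150e+02  1.000e-01  5.260e+01 -1.415e+02] w 0.0848 F [ 0.4  0.7 -0.1]
slide [[-0.0002, -0.0007, 0.0071], [-0.0002, -0.0007, 0.0071], [-0.0002, -0.0007, 0.0071], [-0.0002, -0.0007, 0.0071], [-0.0002, -0.0007, 0.0071], [-0.0002, -0.0006, 0.0071], [-0.0002, -0.0006, 0.0071]]
ang [0.04, -0.02, -0.1] max|sl| 0.0071
```

View pics/w11.png

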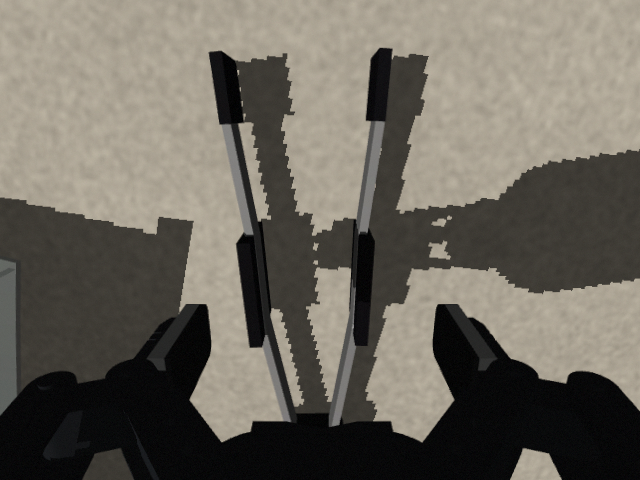

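Emit:
{"fn": "arm_command", "kwargs": {
  "slide": [
    [-0.0002,-0.0007,0.007],
    [-0.0002,-0.0007,0.008],
    [-0.0002,-0.0007,0.009],
    [-0.0002,-0.0007,0.008],
    [-0.0002,-0.0007,0.006],
    [-0.0002,-0.0006,0.004],
    [-0.0002,-0.0006,0.003],
    [0,0,0]
  ],
  "angular": [
    [0,0,-0.1],
    [0,0,-0.1],
    [0,0,-0.1],
    [0,0,-0.1],
    [0,0,-0.1],
    [0,0,-0.1],
    [0,0,-0.1],
    [0,0,0]
  ],
  "hand": [0.085,0.085,0.085,0.085,0.085,0.085,0.085,0.085]
}}

```text
time: 15.3
tool_pos: [0.465, -0.3216, 0.0185]
tcp_rot: [-0.41, 3.114, 0.003]
wrist_force: [0.2, 0.2, 0.9]
width: 0.994
```

```bash
python3 - <<'E'
from h import *
plan([.4625,-.3203,.013],105,2)
E
```

```text
t 15.3 from [ 0.465  -0.3216  0.0185] yaw 105.02 q [-3.730e+01  1.690e+01  1.156e+02  1.000e-01  4.750e+01 -1.424e+02] w 0.0849 F [0.2 0.2 0.9]
slide [[0.0011, 0.001, 0.0028], [0.0011, 0.001, 0.0028]]
ang [0.05, 0.03, 0.01] max|sl| 0.0028
```

Emit:
{"fn": "arm_command", "kwargs": {
  "slide": [
    [0.0011,0.001,0.0025],
    [0.0008,0.001,0.0025],
    [0,0,0],
    [0,0,0],
    [0,0,0],
    [0,0,0],
    [0,0,0],
    [0,0,0]
  ],
  "angular": [
    [0,0,0],
    [0,0,0],
    [0,0,0],
    [0,0,0],
    [0,0,0],
    [0,0,0],
    [0,0,0],
    [0,0,0]
  ],
  "hand": [0.085,0.085,0.078,0.07,0.062,0.057,0.053,0.0525],
  "squeeze": 40
}}

```text
time: 16.1
tool_pos: [0.4634, -0.3209, 0.0149]
tcp_rot: [-0.41, 3.112, -0.0]
wrist_force: [-0.7, 0.5, -0.2]
width: 0.618
```

```bash
python3 - <<'E'
from h import *
plan([.4625,-.3203,.013],105,2)
snap('w12')
E
```

```text
t 16.1 from [ 0.4634 -0.3209  0.0149] yaw 105.01 q [-3.730e+01  1.690e+01  1.160e+02  1.000e-01  4.690e+01 -1.424e+02] w 0.0527 F [-0.7  0.5 -0.2]
slide [[0.0003, 0.0004, 0.0009], [0.0003, 0.0004, 0.001]]
ang [-0.02, 0.07, 0.01] max|sl| 0.001
```

View pics/w12.png

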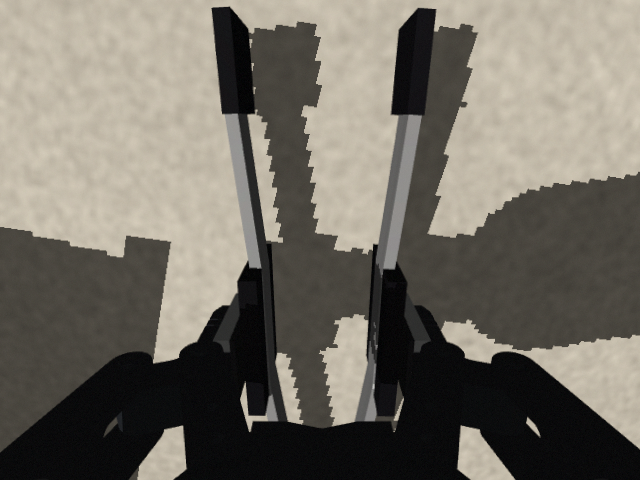

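Emit:
{"fn": "arm_command", "kwargs": {
  "slide": [
    [0,0,0],
    [0,0,-0.005],
    [0,0,-0.008],
    [0,0,-0.012],
    [0,0,-0.015],
    [0,0,-0.015],
    [0,0,-0.012],
    [0,0,-0.006]
  ],
  "angular": [
    [0,0,0],
    [0,0,0],
    [0,0,0],
    [0,0,0],
    [0,0,0],
    [0,0,0],
    [0,0,0],
    [0,0,0]
  ],
  "hand": [0.0515,0.051,0.051,0.051,0.051,0.051,0.051,0.051]
}}

```text
time: 16.95
tool_pos: [0.462, -0.3198, 0.0919]
tcp_rot: [-0.41, 3.114, 0.003]
wrist_force: [0.3, 0.0, -1.0]
width: 0.601
```

```bash
python3 - <<'E'
from h import *
snap('w13')
im=bot.read_camera("scene"); cv2.imwrite("pics/s13.png",im[:,:,::-1]); crop(cv2.imread("pics/s13.png"),120,220,160,150,4,"pics/s13c.png")
psi=np.radians(98);b=np.array([.568,-.0264]);u=np.array([np.cos(psi),np.sin(psi)])
print("grip final",b-.09*u,"behind",b-.17*u)
plan([*(b-.19*u),.13],8,14)
E
```

```text
grip final [ 0.58052558 -0.11552413] behind [ 0.59165943 -0.19474557]
t 17.05 from [ 0.4623 -0.32    0.0917] yaw 105.02 q [-3.730e+01  1.090e+01  1.138e+02  1.000e-01  5.540e+01 -1.424e+02] w 0.051 F [ 0.3 -0.8 -1.3]
slide [[-0.0111, 0.0048, -0.0027], [-0.0104, 0.0061, -0.0027], [-0.0096, 0.0073, -0.0027], [-0.0086, 0.0084, -0.0027], [-0.0076, 0.0094, -0.0027], [-0.0064, 0.0103, -0.0027], [-0.0051, 0.011, -0.0027], [-0.0037, 0.0115, -0.0027], [-0.0023, 0.0119, -0.0027], [-0.0009, 0.012, -0.0027], [0.0006, 0.0121, -0.0027], [0.0021, 0.0119, -0.0027], [0.0035, 0.0116, -0.0027], [0.0048, 0.0111, -0.0027]]
ang [0.01, 0.0, 6.93] max|sl| 0.0121
```

View pics/w13.png

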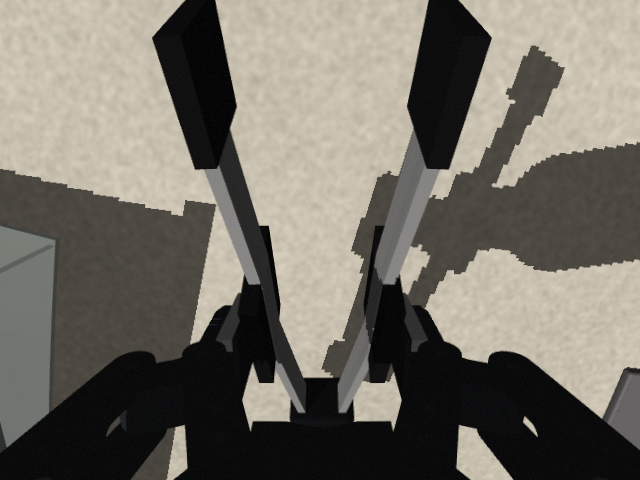

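View pics/s13c.png

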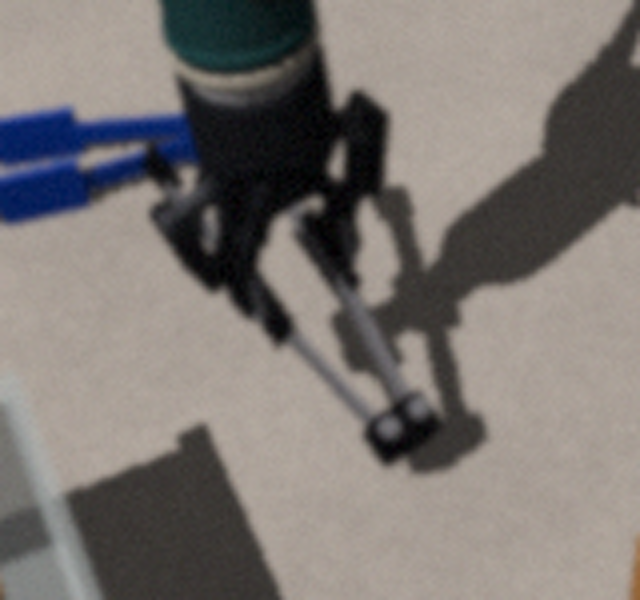

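```bash
python3 - <<'E'
from h import *
def pair(n,a,b,dist,yaw=105):
    c=cal(n);o,d1=ray(c,*a);_,d2=ray(c,*b)
    s=dist/np.linalg.norm(d1-d2);P=o+s*d1;Q=o+s*d2;return P,Q,(P+Q)/2
c=cal('w12');print(c['fx'],np.round(c['R'],3),-np.array(c['R']).T@np.array(c['t']))
for n,L in [('w12',[((255,114),(391,114),.0495),((247,9),(397,25),.051)]),('w13',[((238,107),(407,107),.0465),((220,168),(427,168),.0465)])]:
    for a,b,d in L: print(n,pair(n,a,b,d)[2].round(4))
# hinge pins block w13
E
python3 - <<'E'
import cv2
im=cv2.imread('pics/w13.png');cv2.imwrite('pics/c13.png',cv2.resize(im[0:420,140:500],None,fx=1.4,fy=1.4,interpolation=cv2.INTER_CUBIC)*1)
im2=cv2.convertScaleAbs(im[200:440,200:460],alpha=3);cv2.imwrite('pics/c13b.png',cv2.resize(im2,None,fx=2.4,fy=2.4))
E
```

```text
387.95928478917955 [[-0.26   0.966 -0.001]
 [ 0.923  0.249  0.295]
 [ 0.285  0.075 -0.956]] [ 0.3910278  -0.33914614  0.14915326]
w12 [ 0.3895 -0.3392  0.0021]
w12 [ 0.3589 -0.3478  0.0048]
w13 [ 0.3868 -0.3388  0.1147]
w13 [ 0.4    -0.3351  0.1389]
```

View pics/c13.png

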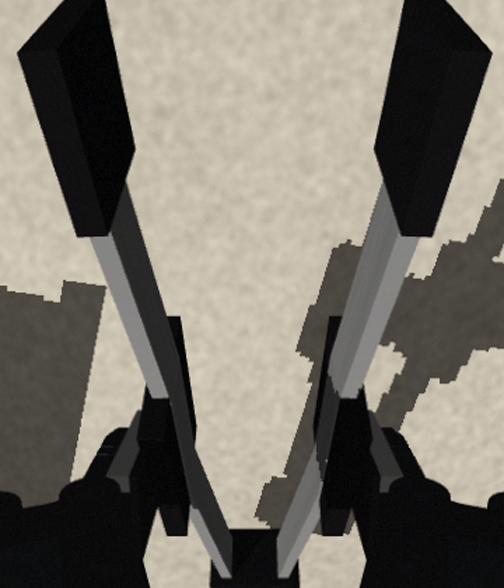

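View pics/c13b.png

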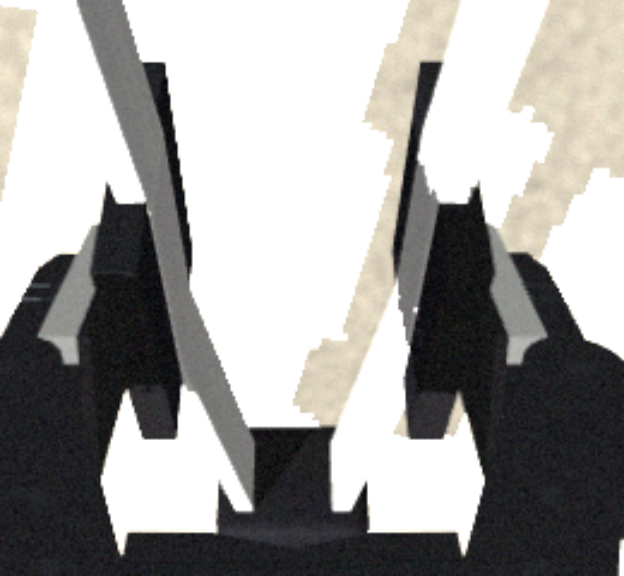

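Emit:
{"fn": "arm_command", "kwargs": {
  "slide": [
    [0,0,0],
    [0,0,0.01],
    [0,0,0.015],
    [0,0,0.015],
    [0,0,0.012],
    [0,0,0.008],
    [0,0,0.006],
    [0,0,0.004]
  ],
  "angular": [
    [0,0,0],
    [0,0,0],
    [0,0,0],
    [0,0,0],
    [0,0,0],
    [0,0,0],
    [0,0,0],
    [0,0,0]
  ],
  "hand": [0.051,0.051,0.051,0.051,0.051,0.051,0.051,0.051]
}}

```text
time: 17.85
tool_pos: [0.4594, -0.3182, 0.0122]
tcp_rot: [0.409, -3.111, -0.01]
wrist_force: [0.1, 2.1, 7.0]
width: 0.592
```

```bash
python3 - <<'E'
from h import *
plan([.4625,-.3203,.0149],105,2)
snap('w14')
E
```

```text
t 17.85 from [ 0.4594 -0.3182  0.0122] yaw 104.99 q [-3.730e+01  1.700e+01  1.163e+02  1.000e-01  4.710e+01 -1.424e+02] w 0.0506 F [0.1 2.1 7. ]
slide [[-0.0012, -0.0014, -0.0013], [-0.0012, -0.0014, -0.0013]]
ang [0.19, -0.1, 0.0] max|sl| 0.0014
```

View pics/w14.png

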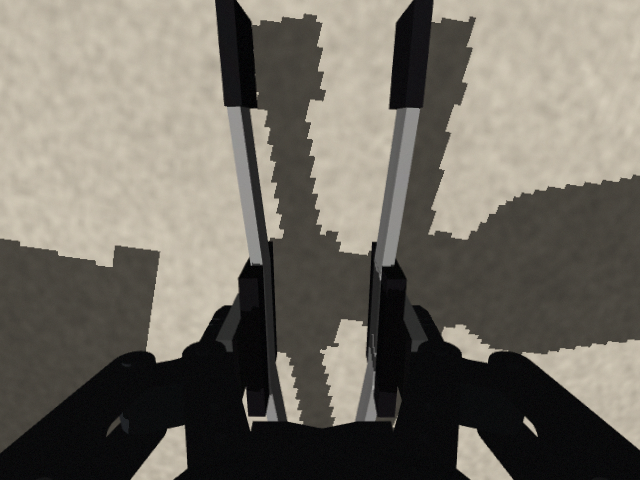

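Emit:
{"fn": "arm_command", "kwargs": {
  "slide": [
    [0,0,-0.001],
    [0,0,-0.001],
    [-0.003,0,-0.001],
    [-0.003,0,0],
    [0,0,0],
    [0,0,0],
    [0,0,0],
    [0,0,0]
  ],
  "angular": [
    [0,0,0],
    [0,0,0],
    [0,0,0],
    [0,0,0],
    [0,0,0],
    [0,0,0],
    [0,0,0],
    [0,0,0]
  ],
  "hand": [0.056,0.06,0.064,0.064,0.058,0.053,0.05,0.0495]
}}

```text
time: 18.7
tool_pos: [0.4673, -0.3173, 0.0166]
tcp_rot: [0.411, -3.113, -0.006]
wrist_force: [-0.3, 1.0, 0.7]
width: 0.579
```

```bash
python3 - <<'E'
from h import *
plan([.4625,-.3203,.0149],105,2)
snap('w15')
E
```

```text
t 18.7 from [ 0.4673 -0.3173  0.0166] yaw 105.03 q [-3.680e+01  1.710e+01  1.156e+02  1.000e-01  4.750e+01 -1.419e+02] w 0.0495 F [-0.3  1.   0.7]
slide [[0.0027, -0.0009, 0.0009], [0.0027, -0.0009, 0.0009]]
ang [0.12, -0.04, 0.01] max|sl| 0.0027
```

View pics/w15.png

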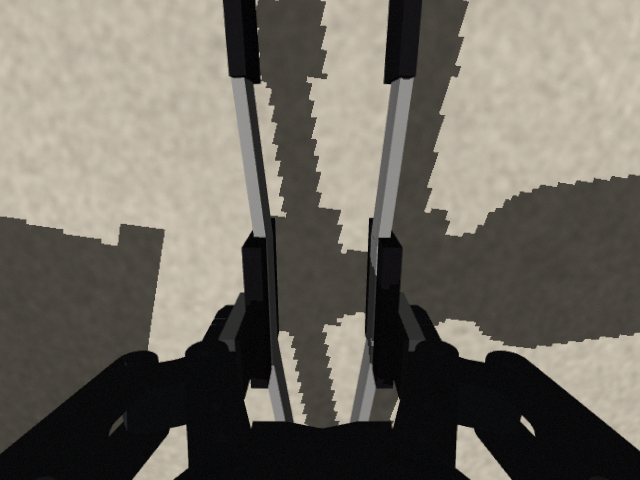

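Emit:
{"fn": "arm_command", "kwargs": {
  "slide": [
    [0,0,0],
    [0,0,-0.004],
    [0,0,-0.006],
    [0,0,-0.008],
    [0,0,-0.008],
    [0,0,-0.004],
    [0,0,0],
    [0,0,0]
  ],
  "angular": [
    [0,0,0],
    [0,0,0],
    [0,0,0],
    [0,0,0],
    [0,0,0],
    [0,0,0],
    [0,0,0],
    [0,0,0]
  ],
  "hand": [0.0495,0.0495,0.0495,0.0495,0.0495,0.0495,0.0495,0.0495]
}}

```text
time: 19.55
tool_pos: [0.4667, -0.317, 0.0486]
tcp_rot: [0.41, -3.112, -0.007]
wrist_force: [-0.0, -0.2, -1.9]
width: 0.582
```

```bash
python3 - <<'E'
from h import *
plan([.4625,-.3203,.0149],105,2)
snap('w16')
E
```

```text
t 19.55 from [ 0.4667 -0.317   0.0486] yaw 105.01 q [-3.680e+01  1.440e+01  1.148e+02  1.000e-01  5.100e+01 -1.419e+02] w 0.0497 F [-0.  -0.2 -1.9]
slide [[0.0024, -0.0011, 0.0168], [0.0024, -0.0011, 0.0168]]
ang [0.14, -0.05, 0.01] max|sl| 0.0168
```

View pics/w16.png

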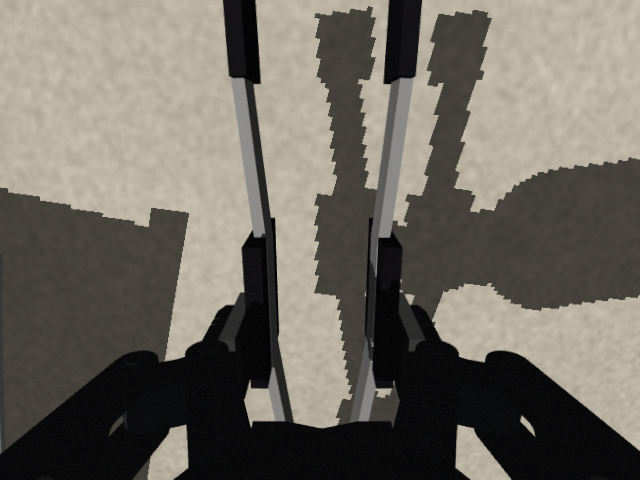

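```bash
python3 - <<'E'
from h import *
im=cv2.imread('pics/w16.png');crop(cv2.convertScaleAbs(im,alpha=2.5),200,0,250,150,3,"pics/c16.png")
E
```

```text
(no output)
```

View pics/c16.png

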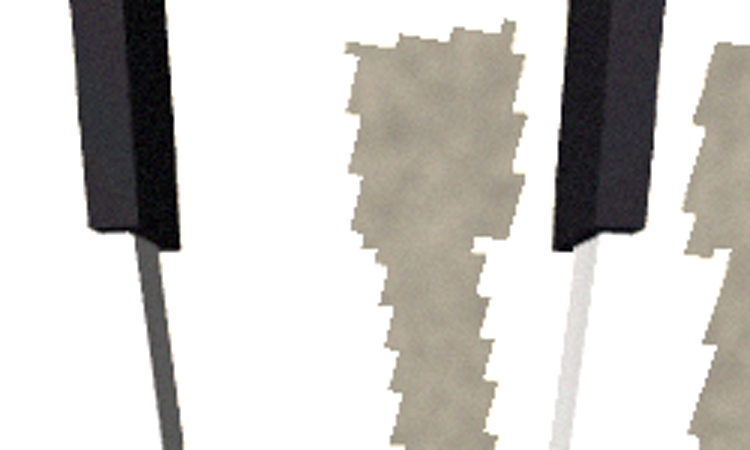

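```bash
python3 - <<'E'
from h import *
c=cal('w16');s=bot.read_state();p=s['tool_pos'];R=Rn.from_rotvec(s['tcp_rot']).as_matrix()
P=[onz(c,200+a/3-.33,b/3-.33,p[2]+.0164) for a,b in [(90,230),(135,232),(598,236),(645,231)]]
T=[R.T@(q-p) for q in P];print(np.round(T,4));print("inner gap",np.linalg.norm(P[1]-P[2]))
m=(T[1]+T[2])/2; print("jaw ctr in tool x,y", m[0]+.014, m[1])
E
```

```text
[[ 0.0862 -0.0253 -0.0164]
 [ 0.086  -0.021  -0.0164]
 [ 0.0857  0.0232 -0.0161]
 [ 0.0862  0.0277 -0.0161]]
inner gap 0.044198640155244974
jaw ctr in tool x,y 0.09985995143115065 0.0010885479676265106
```

```bash
python3 - <<'E'
from h import *
plan([.5937,-.2095,.14],8,18)
E
```

```text
t 19.6 from [ 0.4668 -0.317   0.0486] yaw 105.02 q [-3.680e+01  1.440e+01  1.148e+02  1.000e-01  5.100e+01 -1.419e+02] w 0.0494 F [-0.3 -0.8 -1.4]
slide [[-0.0084, 0.004, -0.0051], [-0.0079, 0.0047, -0.0051], [-0.0075, 0.0055, -0.0051], [-0.0069, 0.0061, -0.0051], [-0.0063, 0.0068, -0.0051], [-0.0057, 0.0073, -0.0051], [-0.0049, 0.0078, -0.0051], [-0.0042, 0.0082, -0.0051], [-0.0034, 0.0086, -0.0051], [-0.0026, 0.0089, -0.0051], [-0.0017, 0.0091, -0.0051], [-0.0009, 0.0092, -0.0051], [0.0, 0.0092, -0.0051], [0.0009, 0.0092, -0.0051], [0.0017, 0.0091, -0.0051], [0.0026, 0.0089, -0.0051], [0.0034, 0.0086, -0.0051], [0.0042, 0.0082, -0.0051]]
ang [0.01, -0.02, 5.39] max|sl| 0.0092
```

Emit:
{"fn": "arm_command", "kwargs": {
  "slide": [
    [-0.003,0.001,-0.003],
    [-0.005,0.002,-0.006],
    [-0.0075,0.004,-0.008],
    [-0.0074,0.005,-0.009],
    [-0.0067,0.006,-0.009],
    [-0.0063,0.0068,-0.009],
    [-0.0057,0.0073,-0.009],
    [-0.0049,0.0078,-0.009]
  ],
  "angular": [
    [0,0,1],
    [0,0,2.5],
    [0,0,4],
    [0,0,5.4],
    [0,0,5.4],
    [0,0,5.4],
    [0,0,5.4],
    [0,0,5.4]
  ],
  "hand": [0.0495,0.0495,0.0495,0.0495,0.0495,0.0495,0.0495,0.0495]
}}

```text
time: 20.4
tool_pos: [0.5132, -0.2727, 0.1089]
tcp_rot: [-0.578, -3.076, -0.012]
wrist_force: [-0.1, 0.1, -1.1]
width: 0.576
```

```bash
python3 - <<'E'
from h import *
plan([.5937,-.2095,.13],8,12)
E
```

```text
t 20.4 from [ 0.5132 -0.2727  0.1089] yaw 68.7 q [-30.5  12.1 110.2   0.2  58.5 -99.4] w 0.0492 F [-0.1  0.1 -1.1]
slide [[-0.0043, 0.0074, -0.0018], [-0.0036, 0.0077, -0.0018], [-0.003, 0.008, -0.0018], [-0.0022, 0.0082, -0.0018], [-0.0015, 0.0084, -0.0018], [-0.0008, 0.0085, -0.0017], [0.0, 0.0085, -0.0017], [0.0007, 0.0085, -0.0017], [0.0015, 0.0084, -0.0017], [0.0022, 0.0082, -0.0017], [0.0029, 0.008, -0.0017], [0.0036, 0.0077, -0.0018]]
ang [-0.01, -0.07, 5.06] max|sl| 0.0085
```

Emit:
{"fn": "arm_command", "kwargs": {
  "slide": [
    [-0.0043,0.0074,-0.0025],
    [-0.0036,0.0077,-0.0025],
    [-0.003,0.008,-0.0025],
    [-0.0022,0.0082,-0.0025],
    [-0.0015,0.0084,-0.0025],
    [-0.0008,0.0085,-0.0025],
    [0,0.0085,-0.002],
    [0.0007,0.008,-0.002]
  ],
  "angular": [
    [0,0,5.3],
    [0,0,5.3],
    [0,0,5.3],
    [0,0,5.3],
    [0,0,5.3],
    [0,0,5.3],
    [0,0,5.3],
    [0,0,5]
  ],
  "hand": [0.0495,0.0495,0.0495,0.0495,0.0495,0.0495,0.0495,0.0495]
}}

```text
time: 21.2
tool_pos: [0.5707, -0.2286, 0.1284]
tcp_rot: [-1.691, -2.628, -0.005]
wrist_force: [0.1, -0.2, -1.6]
width: 0.582
```

```bash
python3 - <<'E'
from h import *
plan([.5937,-.2095,.13],8,6)
E
```

```text
t 21.2 from [ 0.5707 -0.2286  0.1284] yaw 24.47 q [-24.3  14.4 105.1   0.3  61.4 -49. ] w 0.0497 F [ 0.1 -0.2 -1.6]
slide [[0.0013, 0.0048, -0.0003], [0.0015, 0.0047, -0.0003], [0.0018, 0.0047, -0.0003], [0.002, 0.0046, -0.0003], [0.0022, 0.0045, -0.0003], [0.0024, 0.0044, -0.0003]]
ang [-0.08, -0.14, 2.75] max|sl| 0.0048
```

Emit:
{"fn": "arm_command", "kwargs": {
  "slide": [
    [0.0013,0.0048,-0.0003],
    [0.0015,0.0047,-0.0003],
    [0.0018,0.0047,-0.0003],
    [0.002,0.0046,0],
    [0.0022,0.0035,0],
    [0.001,0.001,0],
    [0,0,0],
    [0,0,0]
  ],
  "angular": [
    [-0.08,-0.14,3.2],
    [-0.08,-0.14,3],
    [-0.08,-0.14,2.8],
    [-0.08,-0.14,2.4],
    [-0.08,-0.14,1.5],
    [-0.08,-0.14,0.5],
    [0,0,0],
    [0,0,0]
  ],
  "hand": [0.0495,0.0495,0.0495,0.0495,0.0495,0.0495,0.0495,0.0495]
}}

```text
time: 22.0
tool_pos: [0.5913, -0.2085, 0.1273]
tcp_rot: [-2.012, -2.408, 0.001]
wrist_force: [-0.5, -0.1, -1.5]
width: 0.578
```

```bash
python3 - <<'E'
from h import *
snap('w17')
plan([.5937,-.2095,.13],8,6)
im=bot.read_camera("top"); cv2.imwrite("pics/t17.png",im[:,:,::-1]); crop(cv2.imread("pics/t17.png"),270,170,160,120,5,"pics/t17c.png")
E
```

```text
t 22.05 from [ 0.5913 -0.2085  0.1274] yaw 10.24 q [-21.7  15.3 104.1   0.   60.8 -32. ] w 0.0497 F [-0.8  0.2 -1.1]
slide [[-0.0002, 0.0004, -0.0004], [-0.0002, 0.0004, -0.0004], [-0.0002, 0.0004, -0.0004], [-0.0002, 0.0004, -0.0004], [-0.0002, 0.0004, -0.0004], [-0.0002, 0.0004, -0.0004]]
ang [-0.03, -0.02, 0.37] max|sl| 0.0004
```

View pics/w17.png

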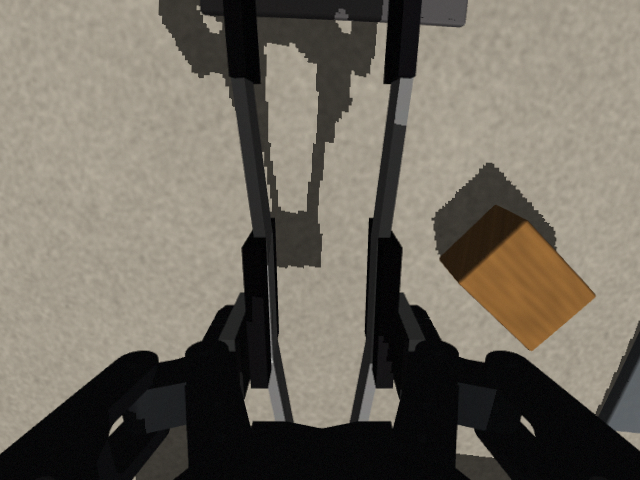

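View pics/t17c.png

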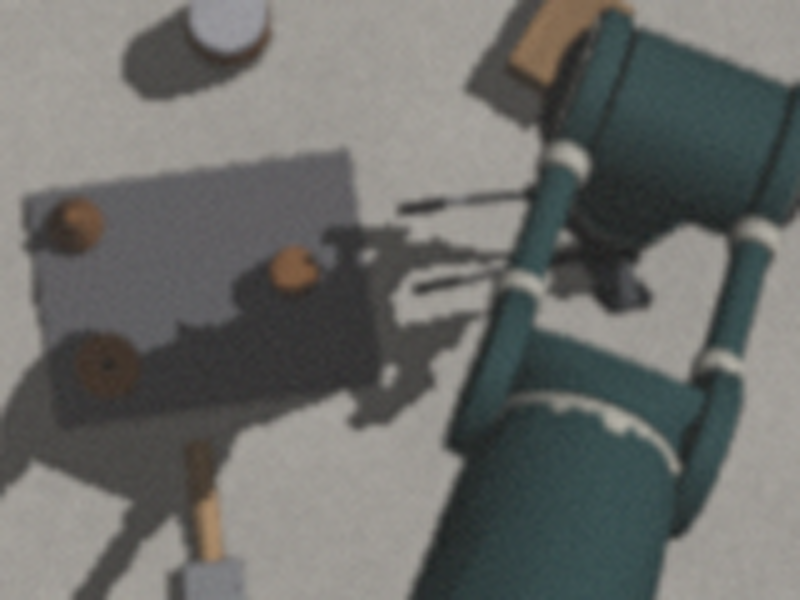

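```bash
python3 - <<'E'
from h import *
ct=bot.get_calibration("top")
print("top",onz(ct,270+294/5-.4,170+268/5-.4,.052), onz(ct,270+296/5-.4,170+270/5-.4,.04))
print("w5",onz(cal('w5'),330,216,.052))
im=cv2.imread('pics/w5.png');crop(im,300,185,60,60,8,"pics/c5b.png")
im=cv2.imread('pics/t9.png');crop(im,310,205,40,40,12,"pics/t9b.png")
im=cv2.imread('pics/s9.png');crop(im,300,250,70,60,8,"pics/s9b.png")
E
```

```text
top [ 0.56751683 -0.02563055  0.052     ] [ 0.56740881 -0.02710847  0.04      ]
w5 [ 0.56853087 -0.02529321  0.052     ]
```

View pics/c5b.png

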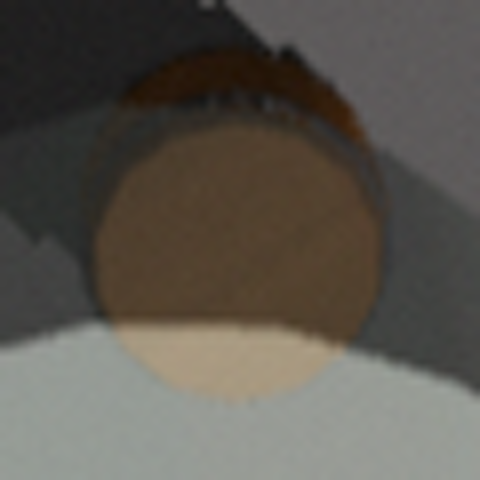

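View pics/t9b.png

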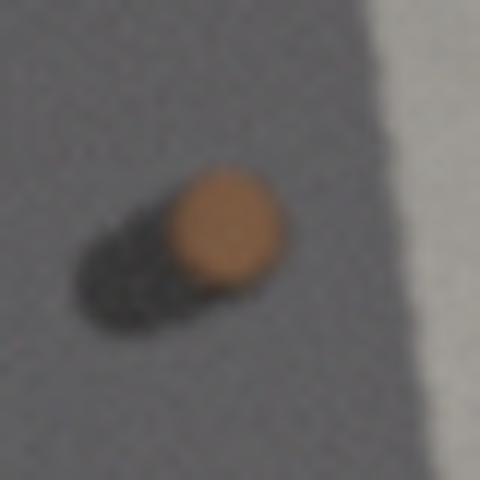

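View pics/s9b.png

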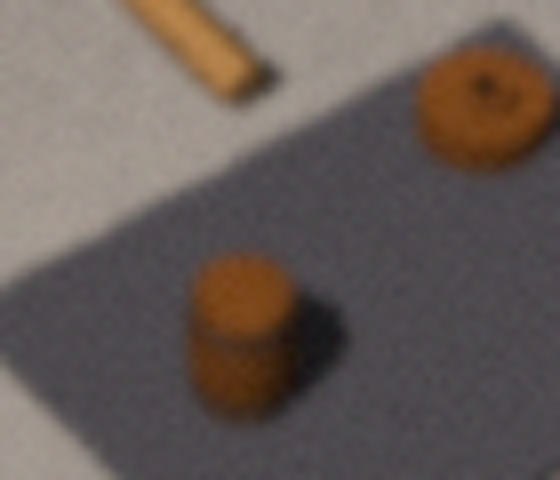

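```bash
python3 - <<'E'
from h import *
ct=bot.get_calibration("top");cs=bot.get_calibration("scene")
print("top",onz(ct,328.5,223.3,.052));print("w5",onz(cal('w5'),329.35,217.1,.052));print("sc",onz(cs,330.2,286.8,.052))
b=np.array([.568,-.026])
for psi in (98,):
  u=np.array([np.cos(np.radians(psi)),np.sin(np.radians(psi))]);y=np.array([u[1],-u[0]])
  fin=b-.0999*u-.0011*y;pre=fin-.055*u;print(fin,pre)
plan([*pre,.0285],8,7)
E
```

```text
top [ 0.56718892 -0.02595496  0.052     ]
w5 [ 0.56753017 -0.02568388  0.052     ]
sc [ 0.57091475 -0.02887558  0.052     ]
[ 0.5808141  -0.12508087] [ 0.58846862 -0.17954561]
t 22.1 from [ 0.5913 -0.2086  0.1274] yaw 10.23 q [-21.7  15.3 104.1   0.   60.8 -32. ] w 0.0492 F [-0.9 -0.2 -0.8]
slide [[0.0041, 0.0004, 0.0141], [0.0041, 0.0004, 0.0141], [0.0041, 0.0003, 0.0141], [0.0041, 0.0003, 0.0141], [0.0041, 0.0003, 0.0141], [0.0042, 0.0002, 0.0141], [0.0042, 0.0002, 0.0141]]
ang [-0.02, -0.02, 0.32] max|sl| 0.0141
```

Emit:
{"fn": "arm_command", "kwargs": {
  "slide": [
    [0.003,0.0003,0.008],
    [0.004,0.0004,0.013],
    [0.0041,0.0003,0.015],
    [0.0041,0.0003,0.015],
    [0.0041,0.0003,0.013],
    [0.0042,0.0002,0.008],
    [0.004,0.0002,0.004],
    [0.001,0,0.001]
  ],
  "angular": [
    [0,0,0.32],
    [0,0,0.32],
    [0,0,0.32],
    [0,0,0.32],
    [0,0,0.32],
    [0,0,0.32],
    [0,0,0.32],
    [0,0,0]
  ],
  "hand": [0.0495,0.0495,0.0495,0.0495,0.0495,0.0495,0.0495,0.0495]
}}

```text
time: 22.9
tool_pos: [0.5857, -0.177, 0.0409]
tcp_rot: [-2.061, -2.361, 0.004]
wrist_force: [0.4, -0.0, -1.3]
width: 0.58
```

```bash
python3 - <<'E'
from h import *
snap('w18')
plan([.5885,-.1795,.0295],8,6)
E
```

```text
t 22.95 from [ 0.5858 -0.177   0.041 ] yaw 7.77 q [-19.2  19.6 108.9   0.   52.  -27. ] w 0.0497 F [-1.2 -0.3 -1.2]
slide [[-0.0005, 0.0004, 0.0019], [-0.0005, 0.0004, 0.0019], [-0.0005, 0.0004, 0.0019], [-0.0005, 0.0004, 0.0019], [-0.0005, 0.0004, 0.0019], [-0.0005, 0.0004, 0.0019]]
ang [-0.07, -0.04, -0.04] max|sl| 0.0019
```

View pics/w18.png

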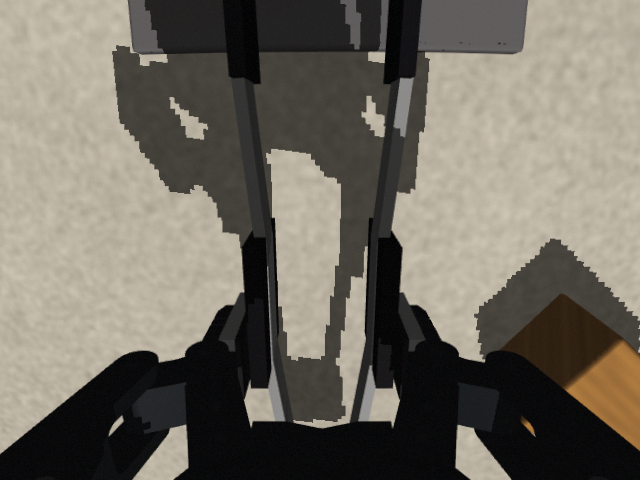

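Emit:
{"fn": "arm_command", "kwargs": {
  "slide": [
    [0,0.0005,0.0025],
    [0,0.0005,0.0025],
    [0,0.0005,0.0025],
    [0,0.0005,0.002],
    [0,0.0002,0.0015],
    [0,0,0],
    [0,0,0],
    [0,0,0]
  ],
  "angular": [
    [0,0,0],
    [0,0,0],
    [0,0,0],
    [0,0,0],
    [0,0,0],
    [0,0,0],
    [0,0,0],
    [0,0,0]
  ],
  "hand": [0.0495,0.0495,0.0495,0.0495,0.0495,0.0495,0.0495,0.0495]
}}

```text
time: 23.75
tool_pos: [0.5908, -0.1782, 0.0322]
tcp_rot: [-2.065, -2.365, 0.001]
wrist_force: [-0.8, 0.0, -1.2]
width: 0.579
```

```bash
python3 - <<'E'
from h import *
plan([.5805,-.125,.0288],8,6)
im=bot.read_camera("scene"); cv2.imwrite("pics/s19.png",im[:,:,::-1]); crop(cv2.imread("pics/s19.png"),230,230,180,130,4.4,"pics/s19c.png")
im=bot.read_camera("top"); cv2.imwrite("pics/t19.png",im[:,:,::-1]); crop(cv2.imread("pics/t19.png"),310,190,90,60,8,"pics/t19c.png")
E
```

```text
t 23.75 from [ 0.5908 -0.1782  0.0322] yaw 7.74 q [-19.1  20.6 108.7   0.   50.9 -26.9] w 0.0495 F [-0.8  0.  -1.2]
slide [[0.009, -0.0005, 0.0006], [0.009, -0.0005, 0.0006], [0.009, -0.0005, 0.0006], [0.009, -0.0005, 0.0006], [0.009, -0.0005, 0.0006], [0.009, -0.0005, 0.0006]]
ang [-0.02, -0.01, -0.04] max|sl| 0.009
```

View pics/s19c.png

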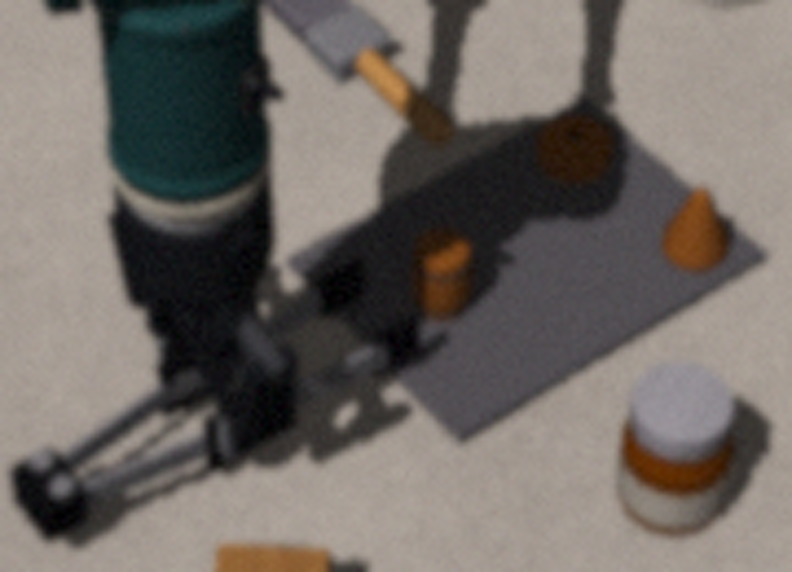

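View pics/t19c.png

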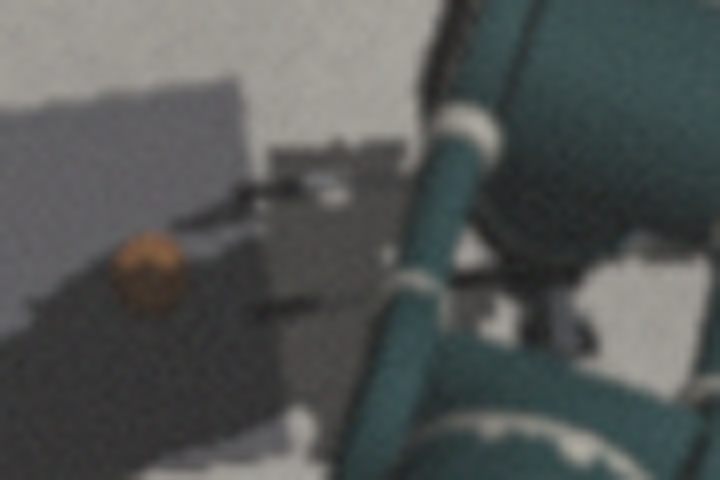

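Emit:
{"fn": "arm_command", "kwargs": {
  "slide": [
    [0,-0.0012,0.001],
    [0.003,-0.001,0.001],
    [0.005,-0.0004,0.0008],
    [0.006,0,0],
    [0.006,0,0],
    [0.005,0,0],
    [0.003,0,0],
    [0,0,0]
  ],
  "angular": [
    [0,0,0],
    [0,0,0],
    [0,0,0],
    [0,0,0],
    [0,0,0],
    [0,0,0],
    [0,0,0],
    [0,0,0]
  ],
  "hand": [0.0495,0.0495,0.0495,0.0495,0.0495,0.0495,0.0495,0.0495]
}}

```text
time: 24.65
tool_pos: [0.5836, -0.1476, 0.0292]
tcp_rot: [-2.064, -2.365, 0.001]
wrist_force: [-0.2, -0.6, -1.7]
width: 0.583
```

```bash
python3 - <<'E'
from h import *
snap('w20')
plan([.5805,-.125,.0290],8,5)
im=bot.read_camera("top"); cv2.imwrite("pics/t20.png",im[:,:,::-1]); crop(cv2.imread("pics/t20.png"),310,190,90,60,8,"pics/t20c.png")
E
```

```text
t 24.7 from [ 0.5836 -0.1477  0.0292] yaw 7.78 q [-16.6  19.4 110.7   0.   50.  -24.4] w 0.0497 F [ 0.3 -0.3 -1.2]
slide [[0.0046, 0.0, 0.0001], [0.0046, 0.0, 0.0001], [0.0046, 0.0, 0.0], [0.0046, 0.0, 0.0], [0.0046, 0.0, 0.0]]
ang [-0.02, -0.02, -0.04] max|sl| 0.0046
```

View pics/w20.png

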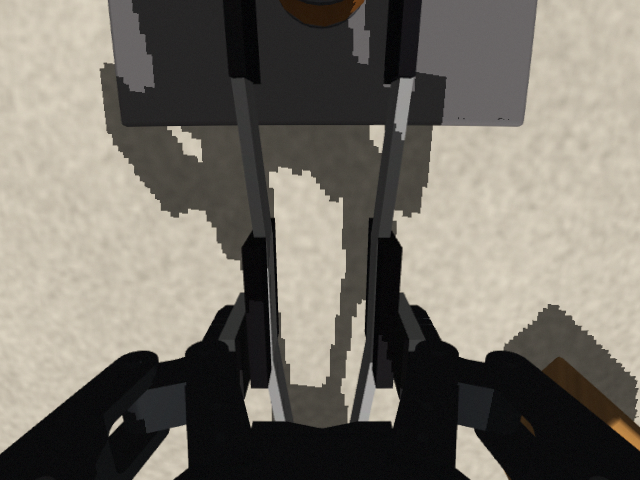

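View pics/t20c.png

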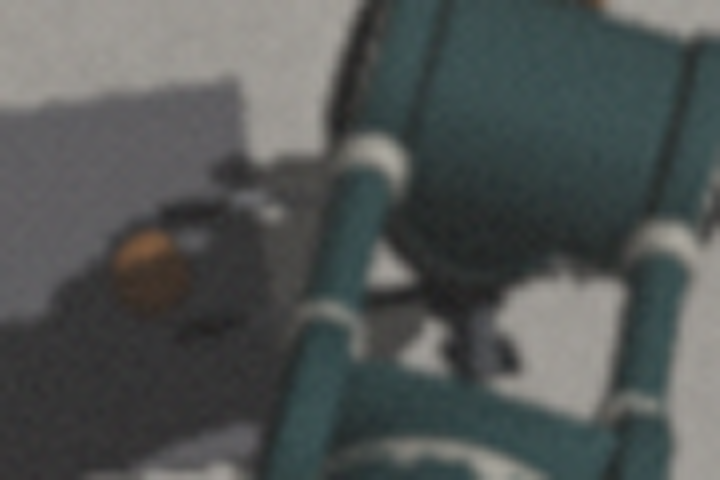

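Emit:
{"fn": "arm_command", "kwargs": {
  "slide": [
    [0.003,0,0],
    [0.005,0,0],
    [0.005,0,0],
    [0.005,0,0],
    [0.003,0,0],
    [0.001,0,0],
    [0,0,0],
    [0,0,0]
  ],
  "angular": [
    [0,0,0],
    [0,0,0],
    [0,0,0],
    [0,0,0],
    [0,0,0],
    [0,0,0],
    [0,0,0],
    [0,0,0]
  ],
  "hand": [0.0495,0.0495,0.0495,0.0495,0.0495,0.0495,0.0495,0.0495]
}}

```text
time: 25.55
tool_pos: [0.5807, -0.1246, 0.0294]
tcp_rot: [-2.065, -2.365, 0.001]
wrist_force: [0.2, 0.5, -1.5]
width: 0.584
```

```bash
python3 - <<'E'
from h import *
snap('w21')
plan([.5805,-.125,.0290],8,5)
E
```

```text
t 25.6 from [ 0.5807 -0.1247  0.0294] yaw 7.74 q [-14.5  18.6 111.7   0.   49.7 -22.3] w 0.0495 F [-0.3  0.6 -1.1]
slide [[-0.0001, -0.0001, 0.0001], [-0.0001, -0.0001, 0.0001], [-0.0001, -0.0001, 0.0001], [-0.0001, -0.0001, 0.0001], [-0.0001, -0.0001, 0.0001]]
ang [-0.02, -0.01, -0.05] max|sl| 0.0001
```

View pics/w21.png

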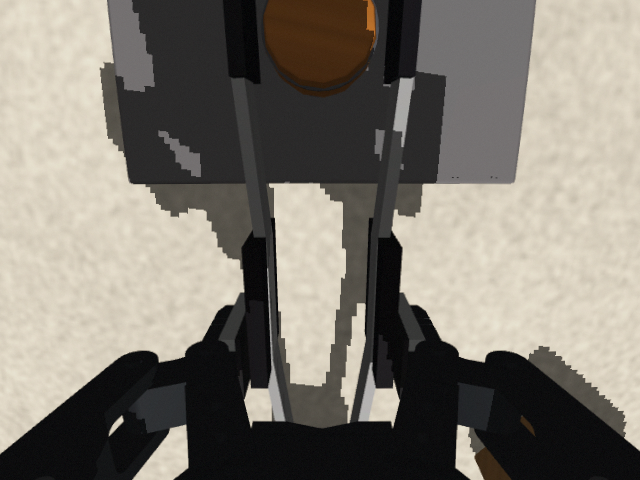

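Emit:
{"fn": "arm_command", "kwargs": {
  "slide": [
    [0,0,0],
    [0,0,0],
    [0,0,0],
    [0,0,0],
    [0,0,0],
    [0,0,0],
    [0,0,0],
    [0,0,0]
  ],
  "angular": [
    [0,0,0],
    [0,0,0],
    [0,0,0],
    [0,0,0],
    [0,0,0],
    [0,0,0],
    [0,0,0],
    [0,0,0]
  ],
  "hand": [0.0485,0.0475,0.0465,0.0455,0.0445,0.0435,0.0425,0.0415],
  "squeeze": 45
}}

```text
time: 26.4
tool_pos: [0.5808, -0.1252, 0.0297]
tcp_rot: [-2.066, -2.364, 0.0]
wrist_force: [-0.0, 0.4, -1.1]
width: 0.51
```

```bash
python3 - <<'E'
from h import *
snap('w22')
plan([.5805,-.125,.0290],8,5)
E
```

```text
t 26.45 from [ 0.5808 -0.1252  0.0297] yaw 7.7 q [-14.6  18.6 111.7   0.   49.8 -22.3] w 0.0435 F [-0.7  0.2 -0.4]
slide [[0.0001, -0.0001, 0.0001], [0.0001, -0.0001, 0.0001], [0.0001, -0.0001, 0.0001], [0.0001, -0.0001, 0.0001], [0.0001, -0.0001, 0.0001]]
ang [-0.01, -0.01, -0.06] max|sl| 0.0001
```

View pics/w22.png

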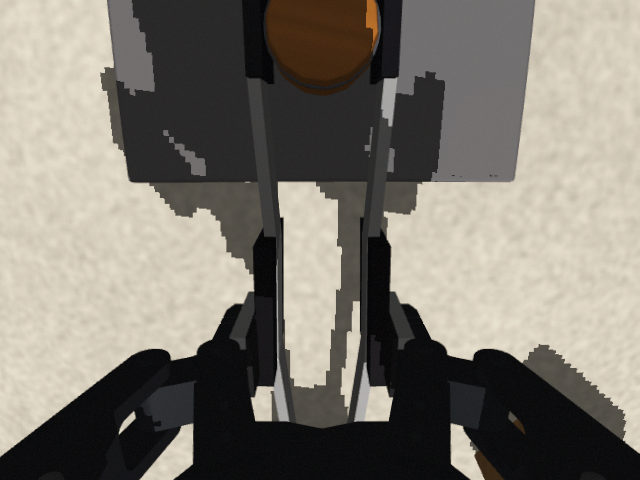

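Emit:
{"fn": "arm_command", "kwargs": {
  "slide": [
    [0,0,0],
    [0,0,0],
    [0,0,0],
    [0,0,0],
    [0,0,0],
    [0,0,0],
    [0,0,0],
    [0,0,0]
  ],
  "angular": [
    [0,0,0],
    [0,0,0],
    [0,0,0],
    [0,0,0],
    [0,0,0],
    [0,0,0],
    [0,0,0],
    [0,0,0]
  ],
  "hand": [0.0405,0.0395,0.0385,0.037,0.036,0.035,0.035,0.035],
  "squeeze": 45
}}

```text
time: 27.25
tool_pos: [0.5809, -0.1252, 0.0298]
tcp_rot: [-2.066, -2.364, 0.0]
wrist_force: [0.4, -0.4, -0.2]
width: 0.508
```

```bash
python3 - <<'E'
from h import *
snap('w23')
plan([.5805,-.125,.0290],8,5)
E
```

```text
t 27.3 from [ 0.5808 -0.1252  0.0297] yaw 7.7 q [-14.6  18.6 111.7   0.   49.8 -22.3] w 0.0432 F [-0.1 -0.2  0.2]
slide [[0.0001, -0.0001, 0.0001], [0.0001, -0.0001, 0.0001], [0.0001, -0.0001, 0.0001], [0.0001, -0.0001, 0.0001], [0.0001, -0.0001, 0.0001]]
ang [-0.01, -0.01, -0.06] max|sl| 0.0001
```

View pics/w23.png

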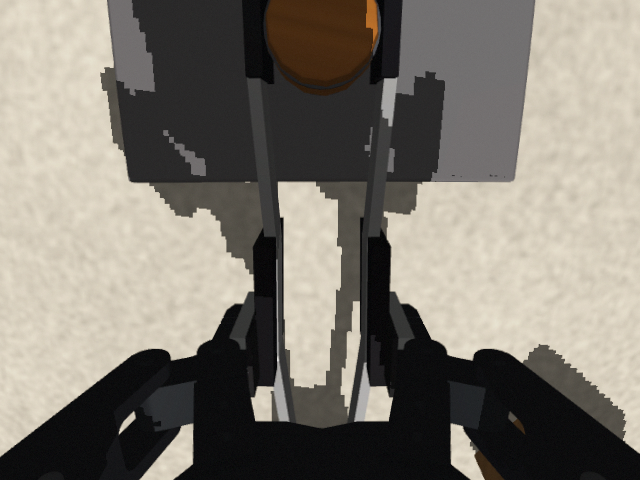

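Emit:
{"fn": "arm_command", "kwargs": {
  "slide": [
    [0,0,-0.001],
    [0,0,-0.002],
    [0,0,-0.004],
    [0,0,-0.006],
    [0,0,-0.006],
    [0,0,-0.004],
    [0,0,-0.002],
    [0,0,0]
  ],
  "angular": [
    [0,0,0],
    [0,0,0],
    [0,0,0],
    [0,0,0],
    [0,0,0],
    [0,0,0],
    [0,0,0],
    [0,0,0]
  ],
  "hand": [0.035,0.035,0.035,0.035,0.035,0.035,0.035,0.035],
  "squeeze": 45
}}

```text
time: 28.1
tool_pos: [0.5814, -0.1255, 0.0574]
tcp_rot: [-2.067, -2.365, -0.0]
wrist_force: [-0.1, -0.2, -2.3]
width: 0.513
```

```bash
python3 - <<'E'
from h import *
snap('w24')
plan([.5805,-.125,.17],8,8)
im=bot.read_camera("scene"); cv2.imwrite("pics/s24.png",im[:,:,::-1]); crop(cv2.imread("pics/s24.png"),230,230,180,130,4.4,"pics/s24c.png")
E
```

```text
t 28.15 from [ 0.5813 -0.1255  0.0573] yaw 7.7 q [-14.6  16.5 110.9   0.   52.5 -22.3] w 0.0431 F [ 1.  -0.4 -0.8]
slide [[0.0001, -0.0001, -0.0141], [0.0001, -0.0001, -0.0141], [0.0001, -0.0001, -0.0141], [0.0001, -0.0001, -0.0141], [0.0001, -0.0001, -0.0141], [0.0001, -0.0001, -0.0141], [0.0001, -0.0001, -0.0141], [0.0001, -0.0001, -0.0141]]
ang [0.0, 0.0, -0.04] max|sl| 0.0141
```

View pics/w24.png

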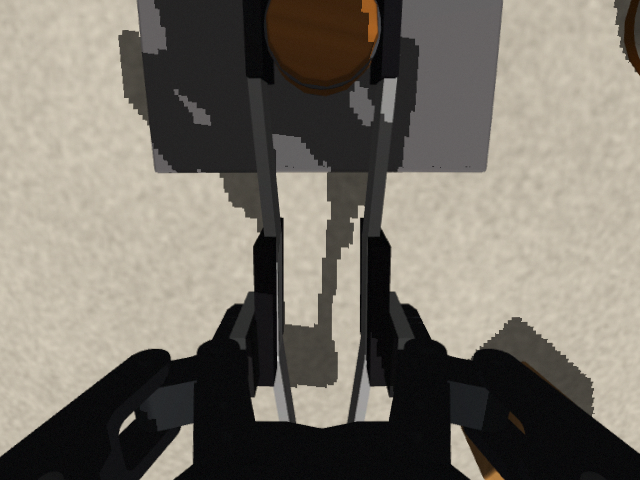

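View pics/s24c.png

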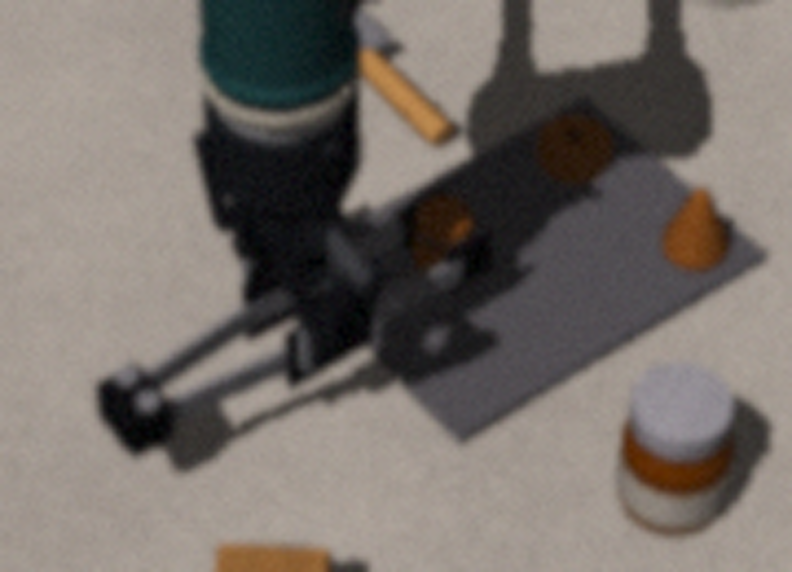

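Emit:
{"fn": "arm_command", "kwargs": {
  "slide": [
    [0,0,-0.003],
    [0,0,-0.007],
    [0,0,-0.012],
    [0,0,-0.015],
    [0,0,-0.016],
    [0,0,-0.016],
    [0,0,-0.016],
    [0,0,-0.014]
  ],
  "angular": [
    [0,0,0],
    [0,0,0],
    [0,0,0],
    [0,0,0],
    [0,0,0],
    [0,0,0],
    [0,0,0],
    [0,0,0]
  ],
  "hand": [0.035,0.035,0.035,0.035,0.035,0.035,0.035,0.035],
  "squeeze": 45
}}

```text
time: 29.0
tool_pos: [0.58, -0.1251, 0.163]
tcp_rot: [-2.065, -2.363, 0.002]
wrist_force: [-0.4, -0.2, -1.1]
width: 0.511
```

Emit:
{"fn": "arm_command", "kwargs": {
  "slide": [
    [0,0,-0.01],
    [0,0,-0.006],
    [0,0,-0.003],
    [0,0,0],
    [0,0,0],
    [0,0,0],
    [0,0,0],
    [0,0,0]
  ],
  "angular": [
    [0,0,0],
    [0,0,0],
    [0,0,0],
    [0,0,0],
    [0,0,0],
    [0,0,0],
    [0,0,0],
    [0,0,0]
  ],
  "hand": [0.035,0.035,0.035,0.035,0.035,0.035,0.035,0.035],
  "squeeze": 45
}}

```text
time: 29.8
tool_pos: [0.5802, -0.1252, 0.1851]
tcp_rot: [-2.066, -2.364, 0.001]
wrist_force: [0.7, 0.2, -1.2]
width: 0.513
```

```bash
python3 - <<'E'
from h import *
s=bot.read_state();print(s['tool_pos'],s['width']*.0854,s['joint_vel'].round(4),s['wrist_force'])
snap('w25')
im=bot.read_camera("scene"); cv2.imwrite("pics/s25.png",im[:,:,::-1]);crop(cv2.imread("pics/s25.png"),240,140,260,190,3,"pics/s25c.png")
E
```

```text
[ 0.58020292 -0.12522567  0.18510642] 0.04376780006066429 [-0.0011  0.005   0.0054 -0.0003  0.0006 -0.001 ] [ 0.68445227  0.15308369 -1.2406189 ]
```

View pics/w25.png

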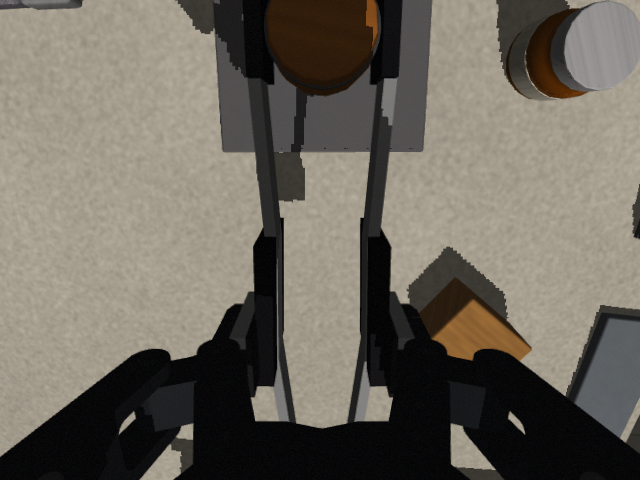

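View pics/s25c.png

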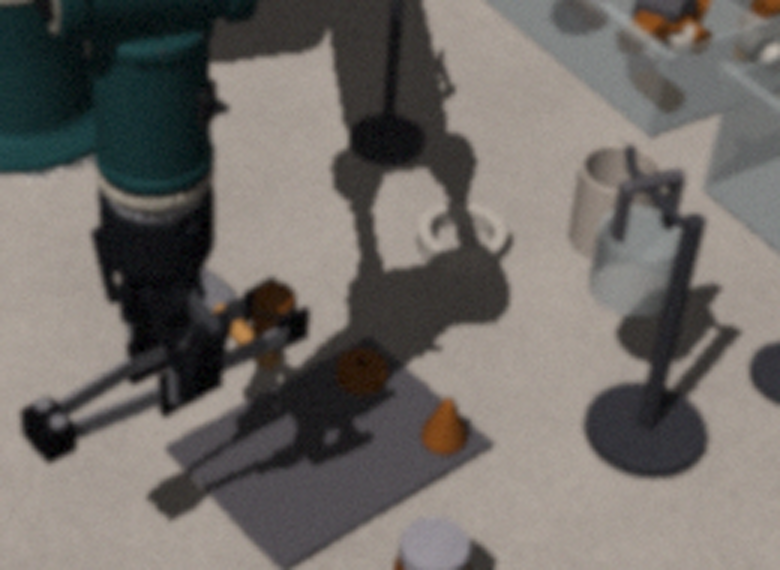

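Emit:
{"fn": "arm_command", "kwargs": {
  "slide": [
    [0,0,0],
    [0,0,0],
    [0,0,0],
    [0,0,0],
    [0,0,0],
    [0,0,0],
    [0,0,0],
    [0,0,0]
  ],
  "angular": [
    [0,0,0],
    [0,0,0],
    [0,0,0],
    [0,0,0],
    [0,0,0],
    [0,0,0],
    [0,0,0],
    [0,0,0]
  ],
  "hand": [0.035,0.035,0.035,0.035,0.035,0.035,0.035,0.035],
  "squeeze": 45
}}

```text
time: 30.7
tool_pos: [0.5803, -0.1252, 0.1852]
tcp_rot: [-2.066, -2.364, 0.001]
wrist_force: [0.2, -0.1, -1.6]
width: 0.507
```

```bash
python3 - <<'E'
from h import *
snap('w26')
s=bot.read_state();print(s['time'],s['tool_pos'],s['width']*.0854)
A=[cv2.imread(f'pics/{n}.png')[0:110,230:410] for n in ('w24','w25','w26')]
print(np.abs(A[1].astype(int)-A[2]).mean())
cv2.imwrite('pics/cmp.png',cv2.resize(cv2.convertScaleAbs(np.hstack(A),alpha=2),None,fx=1.45,fy=1.45))
im=bot.read_camera("top"); cv2.imwrite("pics/t26.png",im[:,:,::-1])
E
```

```text
30.75 [ 0.58030895 -0.12523332  0.18517552] 0.04351420502718826
1.6775252525252524
```

View pics/cmp.png

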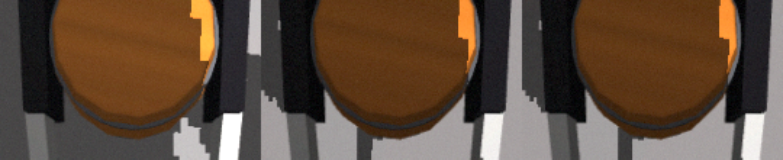

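View pics/t26.png

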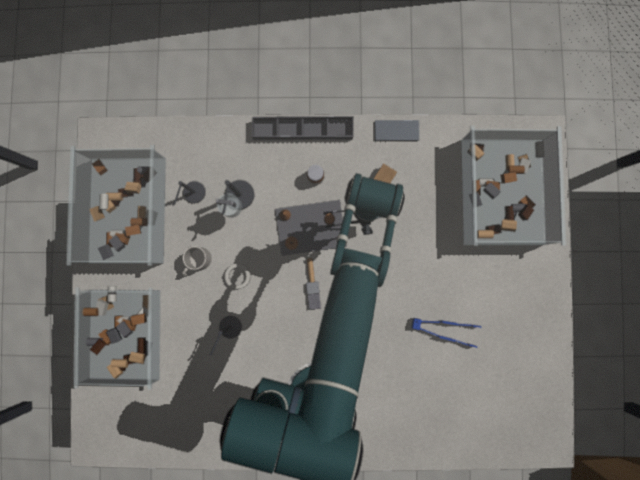

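```bash
python3 - <<'E'
from workcell import bot
print(bot.finish_job()); s=bot.read_state();print(s['time'],s['tool_pos'],s['width'])
E
```

```text
the job is handed in; nothing more can be done
None
the job is handed in; nothing more can be done
```

I lifted the cover off the barrel and hung it by its handle on the prong of the 100 mm-foot hook, then let go. I then took the black tongs, closed the jaws on the barrel and lifted it. The job was handed in at about 31 s with the arm still holding it up.

- **Height and grip:** By my reckoning from the arm's height, the barrel's underside is about 16 cm above the table. The panels stopped at about 43.5 mm, consistent with the jaws closed on the barrel. The arm and the opening were steady over the last 0.9 s.
- **Cover and other things:** The last scene and top pictures show the cover hanging. The bystanders look unmoved by eye; I did not measure them again.
- **What went wrong:** On the first lift, the tongs pitched about 22° jaws-up. I set them down and gripped again about 10 mm nearer the hinge, and after that they stayed level.
- **Small disagreements:**
  - The tongs lay pointing towards the robot, not to its left as described.
  - The wrist pictures show the barrel tilting by roughly 2° during the final lift. I saw no further change by eye afterwards.

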